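# Wake the glitter tubes for the shop display

## Task

Open up the counter display: take the loose tin cap off every glitter tube that still has one and stand the caps, rim down, in the dark wooden tray. One tube after another from the robot's left to its right, lift each uncapped tube off the counter, tip it upside down (its top must point well below level for a moment) to stir the glitter, and stand it upright again on the pale wooden plinth. Leave the doll, the brass bowl and the clock alone.

Things in the scene. Friction and masses are not known exactly. Their poses are not given: they have to be found in the camera images.
- globe1_mid (a point): Glitter tube 1, the leftmost (largest y) at the start. Closed cylinder 60 mm in diameter, 80 mm tall, about 260 g, its weight low: dark wooden foot (22 mm), clear tube with a tiny house and tree inside, brass top (12 mm). Point: its centre, 40 mm above the foot; z runs from foot to top. Stands on the counter (under its cap if it has one) at the start.
- cap1_mid (a point): Loose cap over tube 1 at the start; may be absent: inverted steel cup, 72 mm outside, 67 mm inside, 54 mm tall, 4 mm roof resting on the tube's top, so its rim hangs 30 mm above the counter; 3.5 mm play all round. Wooden knob on the roof, 22 mm in diameter, 28 mm tall. 82 mm tall in all, 90 g. Point: on the axis, 41 mm above the rim, 41 mm below the knob's top; z from rim to knob.
- globe2_mid (a point): Glitter tube 2, the middle one of the three places at the start. Closed cylinder 60 mm in diameter, 80 mm tall, about 260 g, its weight low: dark wooden foot (22 mm), clear tube with a tiny house and tree inside, brass top (12 mm). Point: its centre, 40 mm above the foot; z runs from foot to top. Stands on the counter (under its cap if it has one) at the start.
- cap2_mid (a point): Loose cap over tube 2 at the start; may be absent: inverted steel cup, 72 mm outside, 67 mm inside, 54 mm tall, 4 mm roof resting on the tube's top, so its rim hangs 30 mm above the counter; 3.5 mm play all round. Wooden knob on the roof, 22 mm in diameter, 28 mm tall. 82 mm tall in all, 90 g. Point: on the axis, 41 mm above the rim, 41 mm below the knob's top; z from rim to knob.
- globe3_mid (a point): Glitter tube 3, the rightmost (smallest y) at the start. Closed cylinder 60 mm in diameter, 80 mm tall, about 260 g, its weight low: dark wooden foot (22 mm), clear tube with a tiny house and tree inside, brass top (12 mm). Point: its centre, 40 mm above the foot; z runs from foot to top. Stands on the counter (under its cap if it has one) at the start.
- cap3_mid (a point): Loose cap over tube 3 at the start; may be absent: inverted steel cup, 72 mm outside, 67 mm inside, 54 mm tall, 4 mm roof resting on the tube's top, so its rim hangs 30 mm above the counter; 3.5 mm play all round. Wooden knob on the roof, 22 mm in diameter, 28 mm tall. 82 mm tall in all, 90 g. Point: on the axis, 41 mm above the rim, 41 mm below the knob's top; z from rim to knob.
- plinth_top (a point): Centre of the top face of the fixed display plinth, a pale wooden slab 140 mm (its x) by 320 mm (its y) and 25 mm high; z up. Lies beyond the tubes, left or right.
- tray_floor (a point): Centre of the inner floor of the fixed dark wooden tray for the caps; inside 108 mm (its x) by 288 mm (its y), rim 16 mm above the inner floor, floor 6 mm above the counter, walls 6 mm thick; z up. Lies beyond the tubes, on the other side from the plinth.
- doll: Bystander: wooden doll, 48 mm wide, 107 mm tall; origin under its foot, z up.
- crown: Bystander: small brass bowl, 76 mm wide, 60 mm tall; origin under its foot, z up.
- clock: Bystander: black table clock 40 x 150 x 80 mm; origin under its centre, z up.
Things that resemble listed ones, but are neither listed nor needed, are in the scene too. Leave any orange or pink look-alike of the part that bears cap3_mid alone.

How it is judged:
On the way, in this order (a step that is already met when the one before it is completed fails the run):
1. tube 1, off the counter and without its cap, is tipped over until its top points at least 20 degrees below level (tubes go left to right) (angle between globe1_mid's own z axis and vertical above 1.92 rad and height (world z) of globe1_mid above 0.08 m and distance between globe1_mid and cap1_mid above 0.1 m), for 0.2 s.
2. tube 2, off the counter and without its cap, is tipped over until its top points at least 20 degrees below level (tubes go left to right) (angle between globe2_mid's own z axis and vertical above 1.92 rad and height (world z) of globe2_mid above 0.08 m and distance between globe2_mid and cap2_mid above 0.1 m), for 0.2 s.
3. tube 3, off the counter and without its cap, is tipped over until its top points at least 20 degrees below level (tubes go left to right) (angle between globe3_mid's own z axis and vertical above 1.92 rad and height (world z) of globe3_mid above 0.08 m and distance between globe3_mid and cap3_mid above 0.1 m), for 0.2 s.
At the end, for the whole second after the job is handed in: Every tube stands upright (within about 7 degrees) with the centre of its foot on the plinth, every cap present stands rim down on the floor of the tray (within about 9 degrees), all at rest (x of globe1_mid in the frame of plinth_top between -0.07 and 0.07 m and y of globe1_mid in the frame of plinth_top between -0.16 and 0.16 m and z of globe1_mid in the frame of plinth_top between 0.033 and 0.047 m and angle between each of globe1_mid, globe2_mid, globe3_mid's own z axis and vertical below 0.12 rad and linear speed of each of globe1, cap1, globe2, cap2, globe3, cap3 below 0.03 m/s and x of cap1_mid in the frame of tray_floor between -0.06 and 0.06 m and y of cap1_mid in the frame of tray_floor between -0.15 and 0.15 m and z of cap1_mid in the frame of tray_floor between 0.034 and 0.048 m and angle between each of cap1_mid, cap2_mid, cap3_mid's own z axis and vertical below 0.15 rad and x of globe2_mid in the frame of plinth_top between -0.07 and 0.07 m and y of globe2_mid in the frame of plinth_top between -0.16 and 0.16 m and z of globe2_mid in the frame of plinth_top between 0.033 and 0.047 m and x of cap2_mid in the frame of tray_floor between -0.06 and 0.06 m and y of cap2_mid in the frame of tray_floor between -0.15 and 0.15 m and z of cap2_mid in the frame of tray_floor between 0.034 and 0.048 m and x of globe3_mid in the frame of plinth_top between -0.07 and 0.07 m and y of globe3_mid in the frame of plinth_top between -0.16 and 0.16 m and z of globe3_mid in the frame of plinth_top between 0.033 and 0.047 m and x of cap3_mid in the frame of tray_floor between -0.06 and 0.06 m and y of cap3_mid in the frame of tray_floor between -0.15 and 0.15 m and z of cap3_mid in the frame of tray_floor between 0.034 and 0.048 m); the robot touches nothing.
It fails at once if the doll is shifted by more than 30 mm (distance of doll from where it was at the start of the episode above 0.03 m).
It fails at once if the crown is shifted by more than 30 mm (distance of crown from where it was at the start of the episode above 0.03 m).
It fails at once if the clock is shifted by more than 30 mm (distance of clock from where it was at the start of the episode above 0.03 m).
Of cap1, cap2, cap3 only 1 to 3 are there at a start; the rules pass over those that are not, and their reading is None.
At some moment in a run one of globe1, globe2, globe3 may be knocked a few centimetres aside while the robot is not near it.
It also fails if it takes over 210 s, if anything falls off the work surface, if the arm or the gripper's body presses on something with over 40 N, if the wrist force passes 120 N, or if a joint passes its speed limit or range.

## Robot

A 7-joint arm with a two-finger parallel gripper is mounted at the origin on the work surface. World frame = base frame: x ahead of the robot, y to its left, z up, the work surface at z = 0. Lengths are in m, angles in rad, forces in N, time in s.
With the tool pointing down it reaches from about 0.4 to 0.85 m from the base axis. Payload 4.5 kg.
Tool frame: the origin (TCP) lies on the centre line of the jaws, within the pads' length; the fingertips stand 8 mm ahead of it and the grasp point (between the pads) lies 11 mm behind it; z points along the fingers, y is the direction in which the jaws open and shut (so a half turn about z gives the same grasp; the last joint's range is limited). The gripper opens to 85 mm and grips with 20 to 120 N. Pads are 22 mm wide; open, the fingers measure 114 mm over their backs; the gripper's body (76 mm by 85 mm) begins 54 mm behind the grasp point. The pads swing forward as they close: fully open they stand 13 mm farther back than shut.
Start: joints at [-1.199, 0.689, -0.195, 1.565, 0.157, 0.902, -0.215], TCP at [0.207, 0.59, 0.2] pointing down, gripper open.
Joint ranges: [-3.01, 3.01], [-0.46, 2.08], [-1.47, 1.51], [0.13, 2.56], [-1, 4.14], [0.04, 2.09], [-2.66, 2.66]. Speed limits (rad/s): [2.57, 2.57, 3.14, 3.14, 3.14, 3.14, 3.14].

## Interface

Orientations are given as [roll, pitch, yaw] about the fixed x, y, z axes, in that order (R = Rz(yaw) Ry(pitch) Rx(roll)).
In Python, from plant import readout, optics, manip gives the robot as it stands. The module is installed in compiled form; this text tells all that it offers.
- The arm moves only by the tool send_rows, never from a script. Its argument "motion" is a list of rows, each a list of 7 numbers: the shift along the tool's x, y, z in m, then the turn, a rotation vector about the tool's x, y, z in degrees, then the closure, from 0 (fully open) to 1 (shut). In form: [[dx, dy, dz, rx, ry, rz, jaw], ...]. A call has 1 to 20 rows; each row shifts and turns the commanded pose from where the row before left it, along the tool's axes as they then stand; what a row does not reach is not made up. A row lasts 1/8 s, in which the tool goes at most 62.5 mm and 10.7 degrees, less where a joint would pass 70% of its speed; a pose out of reach is approached as far as the arm can. A call is refused whole if a number of a shift passes 0.0625 or a number of a turn 10.7, either way. A call with a gripper value outside its range is refused whole. The fingers move at their own pace and stop on an object; "grip_force" is the grip in N (left out, the last holds). Time passes only in rows, so rows that do not move let the fingers close. It gives the time, the measured TCP pose, the force and the opening at its end, in the units of the state.
- readout.get_state(): the state, without advancing time (a new reading comes with each control period).
- optics.snapshot(name): name is "scene" or "top" or "wrist"; returns the picture (480x640x3 uint8, red, green, blue); there is no depth.
- optics.calibration(name): a dict with "mtx" (3x3 intrinsics, pixels), "R" (3x3) and "t" (3): a world point X has camera coordinates R X + t; the wrist camera has in their place "mount" (4x4, takes a point from camera to tool coordinates, whose origin is the TCP and whose axes are the flange's). Camera axes: x right, y down, z forward; pixel columns grow to the right and rows downward; lengths in m; the calibration is good to about 2 mm. A picture is of the moment at which its call begins: read the wrist's pose just before it. calibration takes no time and is no camera call.
- manip.job_done(): hands the job in, once; it reports no verdict.
The state is a dict: "clock": time; "joint_positions": joint angles; "qd": joint speeds; "effort": joint torques, N m; "tool_pos": TCP position; "ee_rot": TCP orientation; "ft_force": force on the tool from outside, world axes, zero at the start; "torque": the same for the moment, N m; "gripper_width": finger opening in m.
Only numpy, scipy, OpenCV 4.12 (cv2) and the standard library are available. Lean on these libraries where they do the work, as an engineer would, in place of code of your own. Each camera call takes 0.05 s, during which the arm holds its last target. There are 200 camera calls.

## Working session

There is one attempt and no reset: what is moved stays moved. The work goes in short steps, Python scripts to look and compute and a tool call to move; the robot and the scene stay as the last step left them, time stands still between calls to the robot, and variables do not carry over. Pictures are saved under pics/ and viewed, about 12 in all and at most 16, crops included, and the job is handed in when it is done.

Besides the shell and the picture viewer there is one more tool, called after ">>>" by a JSON object that holds its "api" and its "payload", one argument or row to a line. send_rows: Moves the arm, as the interface text tells. Its arguments: {"type":"object","properties":{"motion":{"type":"array","items":{"type":"array","items":{"type":"number"}}},"grip_force":{"type":"number"}},"required":["motion"]}

```bash
mkdir -p pics; cat > h.py <<'E'
import numpy as np, cv2
from scipy.spatial.transform import Rotation as Ro
from plant import readout, optics, manip
def snap(n,f):
    im=optics.snapshot(n); cv2.imwrite('pics/'+f,im[:,:,::-1]); return im
def cam(n):
    c=optics.calibration(n); return np.array(c['mtx']),np.array(c['R']),np.array(c['t']).ravel()
def ray(n,u,v,z):
    K,R,t=cam(n); d=R.T@np.linalg.inv(K)@[u,v,1]; o=-R.T@t
    return o+d*(z-o[2])/d[2]
def proj(n,X):
    K,R,t=cam(n); p=K@(R@np.asarray(X)+t); return p[:2]/p[2]
def st():
    s=readout.get_state(); return s
E
python3 - <<'E'
from h import *
snap('scene','s0.png'); snap('top','t0.png')
s=st(); print(s)
for n in('scene','top'):
    K,R,t=cam(n); print(n,K.round(1).tolist(),(-R.T@t).round(3),R.round(2).tolist())
print(optics.calibration('wrist'))
E
```

```text
{'clock': 0.1, 'joint_positions': array([-1.19920303,  0.68992415, -0.19453653,  1.5662788 ,  0.15731047,
        0.90247049, -0.21511405]), 'qd': array([-0.00093522, -0.00349013,  0.00085346, -0.00328281,  0.00150189,
       -0.00016784,  0.00011133]), 'effort': array([-4.35200462e-03, -5.40599978e+01, -1.27183981e+00, -1.58985597e+01,
        9.37955134e-03,  4.37118695e-03, -5.07607439e-06]), 'tool_pos': array([0.20695228, 0.58905423, 0.19913936]), 'ee_rot': array([-3.13990911e+00,  1.16022320e-04,  2.80388568e+00]), 'ft_force': array([-0.34922252,  0.64955914, -0.82392666]), 'torque': array([0.01871116, 0.0406572 , 0.01265136]), 'gripper_width': 0.08560408114912398}
scene [[607.6, 0.0, 318.7], [0.0, 607.6, 233.4], [0.0, 0.0, 1.0]] [1.512 1.064 0.995] [[-0.7, 0.72, 0.02], [0.36, 0.37, -0.85], [-0.62, -0.59, -0.52]]
top [[499.7, 0.0, 315.3], [0.0, 499.7, 237.6], [0.0, 0.0, 1.0]] [0.297 0.042 1.581] [[-0.02, -1.0, -0.01], [-0.99, 0.02, -0.11], [0.11, 0.01, -0.99]]
{'mtx': array([[352.87692537,   0.        , 320.26867329],
       [  0.        , 352.87692537, 230.5498917 ],
       [  0.        ,   0.        ,   1.        ]]), 'mount': array([[-8.50092196e-04, -9.60146754e-01, -2.79495058e-01,
         7.11459625e-02],
       [ 9.99999592e-01, -9.01340879e-04,  5.48405777e-05,
        -1.66661862e-03],
       [-3.04575324e-04, -2.79494897e-01,  9.60147129e-01,
        -1.73329862e-01],
       [ 0.00000000e+00,  0.00000000e+00,  0.00000000e+00,
         1.00000000e+00]])}
```

View pics/s0.png

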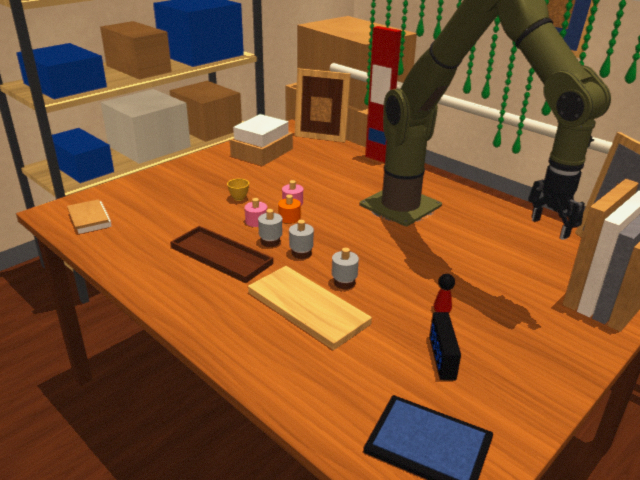

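View pics/t0.png

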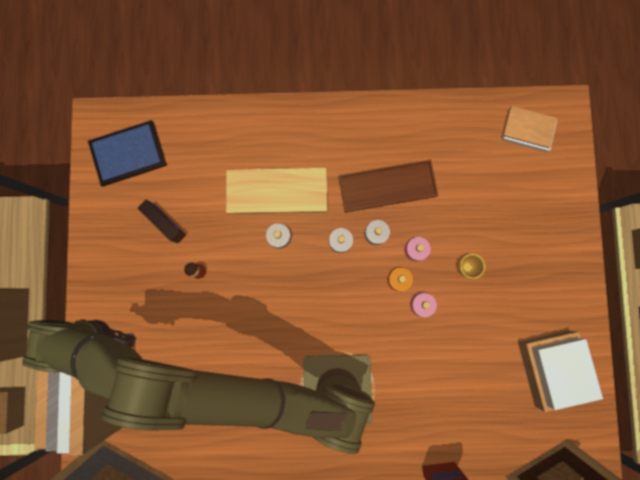

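Top view: three grey-capped tubes at (278,236), (341,240) and (378,232). The look-alikes are pink (419,249) and (425,305) and orange (401,279). The pale plinth is at (277,190), the dark tray at (388,186), the doll at (195,270), the clock at (160,220) and the bowl at (472,266). The grey ones match "steel", so next I measure and confirm with a crop.

```bash
cat >> h.py <<'E'
def blobs(m,amin=60):
    n,l,s,c=cv2.connectedComponentsWithStats(m.astype(np.uint8)); return [(c[i].round(1),s[i,4],s[i,:4]) for i in range(1,n) if s[i,4]>=amin]
E
python3 - <<'E'
from h import *
im=cv2.imread('pics/t0.png'); hsv=cv2.cvtColor(im,cv2.COLOR_BGR2HSV); H,S,V=cv2.split(hsv)
g=(S<60)&(V>90)
w=np.zeros_like(g); w[200:330,220:460]=1
for c,a,b in blobs(g&w): 
    # fill knob hole: use min enclosing of contour
    m=np.zeros(g.shape,np.uint8); x,y,ww,hh=b; m[y:y+hh,x:x+ww]=(g[y:y+hh,x:x+ww])
    cs=max(cv2.findContours(m,0,2)[0],key=cv2.contourArea); M=cv2.moments(cv2.convexHull(cs)); u,v=M['m10']/M['m00'],M['m01']/M['m00']
    kn=(H>8)&(H<25)&(S>70)&(V>120); k=np.zeros_like(g); k[y:y+hh,x:x+ww]=1
    kb=sorted(blobs(kn&k,8),key=lambda q:-q[1])[:1]
    print('cap',round(u,1),round(v,1),b,'roof->',ray('top',u,v,.084).round(3), 'knob',kb[0][0] if kb else None, ray('top',*kb[0][0],.110).round(3) if kb else '')
def rect(mask,z,name):
    cs=max(cv2.findContours(mask.astype(np.uint8),0,2)[0],key=cv2.contourArea)
    r=cv2.minAreaRect(cs); p=np.array([ray('top',*q,z)[:2] for q in cv2.boxPoints(r)])
    print(name,r[0],p.mean(0).round(3),'sides',[np.linalg.norm(p[i]-p[(i+1)%4]).round(3) for i in range(2)],p.round(3).tolist())
w=np.zeros_like(g); w[150:225,215:335]=1
print('hsv',hsv[190,277],hsv[186,388],hsv[186,335])
rect((H>14)&(V>150)&w.astype(bool)&(S<190),.025,'plinth')
w=np.zeros_like(g); w[150:225,332:445]=1
rect((V<110)&w.astype(bool),.022,'tray')
for n,u,v in(('doll',195,270),('clock',160,221),('bowl',472,266)): print(n,ray('top',u,v,.06).round(3))
a=cv2.resize(im[145:315,215:445],None,fx=3,fy=3,interpolation=cv2.INTER_CUBIC); cv2.imwrite('pics/c1.png',a)
E
```

```text
cap 377.1 231.8 [366 220  24  24] roof-> [ 0.474 -0.13   0.084] knob [378.2 230.6] [ 0.475 -0.13   0.11 ]
cap 277.9 235.2 [267 224  23  24] roof-> [0.471 0.169 0.084] knob [276.9 234.1] [0.472 0.17  0.11 ]
cap 340.6 239.9 [330 229  23  23] roof-> [ 0.453 -0.02   0.084] knob [340.9 238.7] [ 0.453 -0.019  0.11 ]
hsv [ 22 120 217] [ 11 171 116] [ 13 173 177]
plinth (276.3190002441406, 190.13636779785156) [0.622 0.177] sides [np.float64(0.323), np.float64(0.144)] [[0.696, 0.339], [0.693, 0.016], [0.549, 0.017], [0.551, 0.337]]
tray (388.0467529296875, 185.64404296875) [ 0.628 -0.177] sides [np.float64(0.293), np.float64(0.116)] [[0.664, -0.025], [0.708, -0.314], [0.593, -0.329], [0.549, -0.041]]
doll [0.373 0.426 0.06 ]
clock [0.527 0.534 0.06 ]
bowl [ 0.366 -0.416  0.06 ]
```

View pics/c1.png

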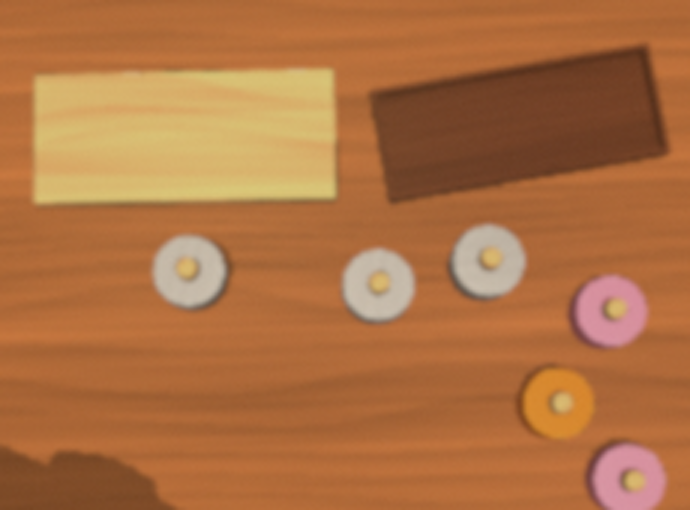

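The crop confirms it: all three grey steel caps are present, with wooden knobs, and sizes and spacing fit the description. First I turn the tool to yaw 90° and travel above cap 1.

>>> {"api": "send_rows", "payload": {
  "motion": [
    [0, 0, 0, 0, 0, 10.1, 0],
    [0, 0, 0, 0, 0, 10.1, 0],
    [0, 0, 0, 0, 0, 10.1, 0],
    [0, 0, 0, 0, 0, 10.1, 0],
    [0, 0, 0, 0, 0, 10.1, 0],
    [0, 0, 0, 0, 0, 10.1, 0],
    [0, 0, 0, 0, 0, 10.05, 0],
    [-0.042, 0.0265, 0, 0, 0, 0, 0],
    [-0.042, 0.0265, 0, 0, 0, 0, 0],
    [-0.042, 0.0265, 0, 0, 0, 0, 0],
    [-0.042, 0.0265, 0, 0, 0, 0, 0],
    [-0.042, 0.0265, 0, 0, 0, 0, 0],
    [-0.042, 0.0265, 0, 0, 0, 0, 0],
    [-0.042, 0.0265, 0, 0, 0, 0, 0],
    [-0.042, 0.0265, 0, 0, 0, 0, 0],
    [-0.042, 0.0265, 0, 0, 0, 0, 0],
    [-0.042, 0.0265, 0, 0, 0, 0, 0],
    [0, 0, 0, 0, 0, 0, 0],
    [0, 0, 0, 0, 0, 0, 0]
  ],
  "grip_force": 40
}}

```text
clock: 2.48
tool_pos: [0.4715, 0.1702, 0.1996]
ee_rot: [-3.141, -0.001, 1.571]
ft_force: [0.7, 0.3, -0.3]
gripper_width: 0.0856
```

>>> {"api": "send_rows", "payload": {
  "motion": [
    [0, 0, 0.025, 0, 0, 0, 0],
    [0, 0, 0.025, 0, 0, 0, 0],
    [0, 0, 0.025, 0, 0, 0, 0],
    [0, 0, 0.017, 0, 0, 0, 0],
    [0, 0, 0.01, 0, 0, 0, 0],
    [0, 0, 0, 0, 0, 0, 0],
    [0, 0, 0, 0, 0, 0, 1],
    [0, 0, 0, 0, 0, 0, 1],
    [0, 0, 0, 0, 0, 0, 1],
    [0, 0, 0, 0, 0, 0, 1],
    [0, 0, 0, 0, 0, 0, 1],
    [0, 0, 0, 0, 0, 0, 1],
    [0, 0, 0, 0, 0, 0, 1],
    [0, 0, 0, 0, 0, 0, 1]
  ]
}}

```text
clock: 4.22
tool_pos: [0.4721, 0.1697, 0.0979]
ee_rot: [-3.142, -0.0, 1.571]
ft_force: [-0.2, 0.1, 0.5]
gripper_width: 0.0001
```

Closed on nothing, so I'll look.

```bash
python3 - <<'E'
from h import *
a=snap('wrist','w1.png'); b=snap('scene','s1.png')
u,v=proj('scene',[.472,.17,.1]).astype(int); print(u,v)
c=cv2.resize(b[max(v-75,0):v+75,u-100:u+100],(600,450))
o=np.zeros((450,1200,3),np.uint8); o[:,:600]=cv2.resize(a,(600,450)); o[:,600:]=c
cv2.imwrite('pics/j1.png',cv2.resize(o,(800,300))[:,:,::-1])
E
```

```text
345 252
```

View pics/j1.png

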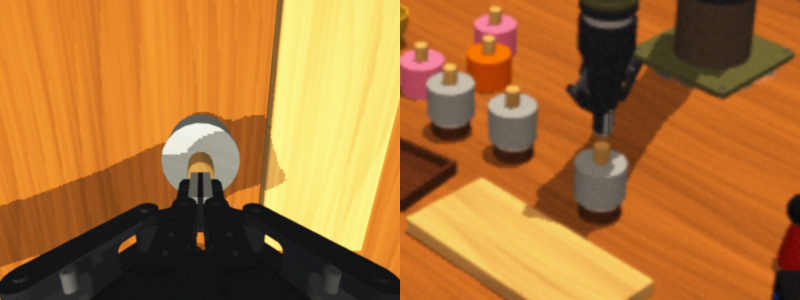

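```bash
python3 - <<'E'
from h import *
a=cv2.imread('pics/w1.png'); b=cv2.imread('pics/s1.png')
print(proj('scene',[.472,.17,.09]),proj('scene',[.472,.17,.112]),proj('scene',[.472,.17,.12]),proj('scene',[.472,.17,.084]))
o=np.hstack([cv2.resize(a[190:340,260:390],(400,462)),cv2.resize(b[205:275,315:376],(400,462),interpolation=cv2.INTER_CUBIC)])
cv2.imwrite('pics/j2.png',o)
E
```

```text
[345.45838074 255.60375953] [345.7823903  248.75670211] [345.90134557 246.24290727] [345.37079896 257.45456119]
```

View pics/j2.png

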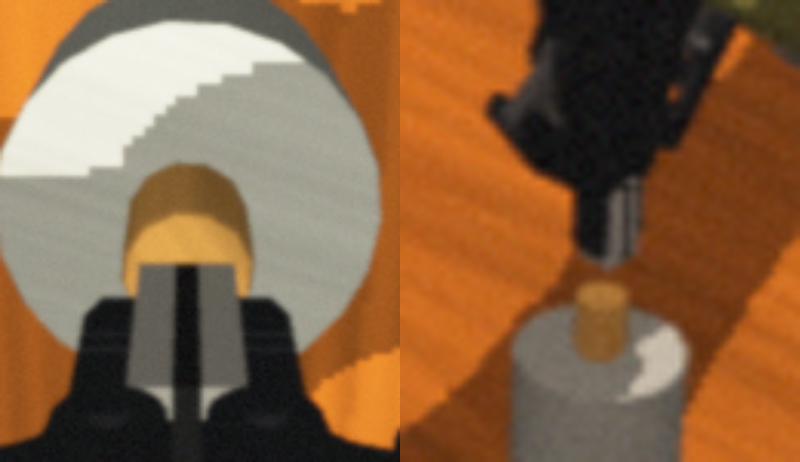

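Both views agree. The knob is where I measured it, but the real fingertips are about 13 mm above its top (scene crop (603,262) against knob top (602,290)), roughly 30 mm higher than the stated geometry implies. I'll open the jaws partly and go down in small steps, watching the force.

>>> {"api": "send_rows", "payload": {
  "motion": [
    [0, 0, 0, 0, 0, 0, 0.4],
    [0, 0, 0, 0, 0, 0, 0.4],
    [0, 0, 0, 0, 0, 0, 0.4],
    [0, 0, 0, 0, 0, 0, 0.4],
    [0, 0, 0.005, 0, 0, 0, 0.4],
    [0, 0, 0.005, 0, 0, 0, 0.4],
    [0, 0, 0.005, 0, 0, 0, 0.4],
    [0, 0, 0.005, 0, 0, 0, 0.4],
    [0, 0, 0, 0, 0, 0, 0.4]
  ]
}}

```text
clock: 5.45
tool_pos: [0.4718, 0.1696, 0.0774]
ee_rot: [-3.141, 0.0, 1.571]
ft_force: [0.1, -0.4, 0.5]
gripper_width: 0.0513
```

```bash
python3 - <<'E'
from h import *
b=snap('scene','s2.png');a=snap('wrist','w2.png'); print(st()['joint_positions'])
o=np.hstack([cv2.resize(a[160:420,200:440],(420,455)),cv2.resize(b[205:275,315:376],(380,455),interpolation=cv2.INTER_CUBIC)])
cv2.imwrite('pics/j3.png',o[:,:,::-1])
E
```

```text
[-0.46669516  0.73602963  0.04855533  2.04695969 -0.09260043  0.36070421
 -0.34409667]
```

View pics/j3.png

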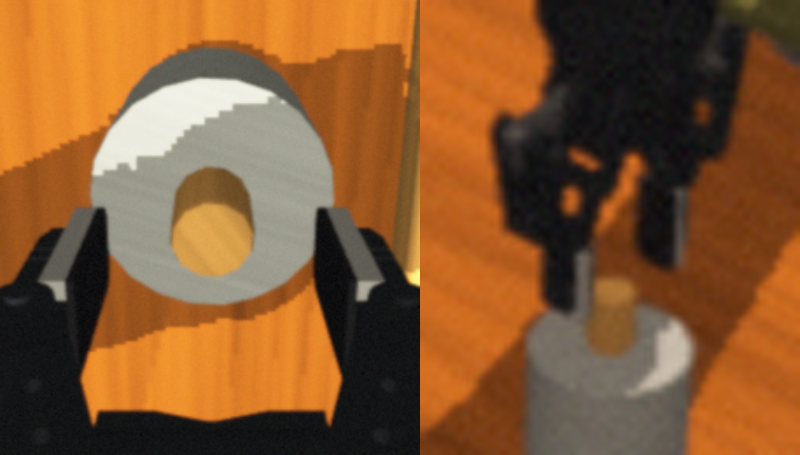

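Left panel shows the jaws centred on the knob, with the fingertips about level with its top. I go down 14 mm more and close.

>>> {"api": "send_rows", "payload": {
  "motion": [
    [0, 0, 0.005, 0, 0, 0, 0.4],
    [0, 0, 0.005, 0, 0, 0, 0.4],
    [0, 0, 0.004, 0, 0, 0, 0.4],
    [0, 0, 0, 0, 0, 0, 0.4],
    [0, 0, 0, 0, 0, 0, 1],
    [0, 0, 0, 0, 0, 0, 1],
    [0, 0, 0, 0, 0, 0, 1],
    [0, 0, 0, 0, 0, 0, 1],
    [0, 0, 0, 0, 0, 0, 1]
  ],
  "grip_force": 40
}}

```text
clock: 6.68
tool_pos: [0.4724, 0.1698, 0.0642]
ee_rot: [3.141, -0.0, 1.571]
ft_force: [0.3, -0.1, 5.8]
gripper_width: 0.0202
```

```bash
python3 - <<'E'
from h import *
b=snap('scene','s3.png');s=st();print(s['gripper_width'],s['ft_force'],s['tool_pos'])
for z in(.08,.1,.12): print(z,proj('scene',[.4718+.018,.17,z]))
cv2.imwrite('pics/j4.png',cv2.resize(b[195:285,305:390],(566,600),interpolation=cv2.INTER_CUBIC)[:,:,::-1])
E
```

```text
0.020403843467495714 [0.48655514 0.18437449 4.82627851] [0.4724167  0.16979341 0.06416299]
0.08 [340.86783287 261.25558025]
0.1 [341.13378835 255.04914914]
0.12 [341.40317887 248.762557  ]
```

View pics/j4.png

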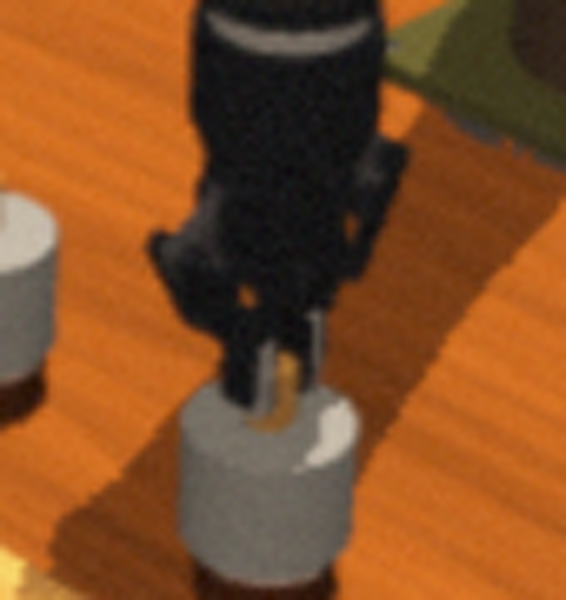

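Gripped (20 mm wide). The real fingertips sit about 27 mm behind the TCP, and I'll use that from here on. I lift and carry it to the far right tray slot.

>>> {"api": "send_rows", "payload": {
  "motion": [
    [0, 0, -0.01, 0, 0, 0, 1],
    [0, 0, -0.03, 0, 0, 0, 1],
    [0, 0, -0.045, 0, 0, 0, 1],
    [0, 0, -0.045, 0, 0, 0, 1],
    [-0.049, 0.019, 0, 0, 0, 0, 1],
    [-0.049, 0.019, 0, 0, 0, 0, 1],
    [-0.049, 0.019, 0, 0, 0, 0, 1],
    [-0.049, 0.019, 0, 0, 0, 0, 1],
    [-0.049, 0.019, 0, 0, 0, 0, 1],
    [-0.049, 0.019, 0, 0, 0, 0, 1],
    [-0.049, 0.019, 0, 0, 0, 0, 1],
    [-0.049, 0.019, 0, 0, 0, 0, 1],
    [-0.049, 0.018, 0, 0, 0, 0, 1],
    [0, 0, 0, 0, 0, 0, 1],
    [0, 0, 0, 0, 0, 0, 1]
  ]
}}

```text
clock: 8.6
tool_pos: [0.6414, -0.2702, 0.1934]
ee_rot: [-3.14, -0.002, 1.571]
ft_force: [-1.0, 1.0, -0.2]
gripper_width: 0.0204
```

>>> {"api": "send_rows", "payload": {
  "motion": [
    [0, 0, 0.04, 0, 0, 0, 1],
    [0, 0, 0.04, 0, 0, 0, 1],
    [0, 0, 0.035, 0, 0, 0, 1],
    [0, 0, 0.018, 0, 0, 0, 1],
    [0, 0, 0.01, 0, 0, 0, 1],
    [0, 0, 0.005, 0, 0, 0, 1],
    [0, 0, 0.003, 0, 0, 0, 1],
    [0, 0, 0, 0, 0, 0, 1]
  ]
}}

```text
clock: 9.6
tool_pos: [0.6425, -0.2715, 0.0435]
ee_rot: [3.141, 0.0, 1.571]
ft_force: [0.8, 1.1, -1.5]
gripper_width: 0.0204
```

>>> {"api": "send_rows", "payload": {
  "motion": [
    [0, 0, 0.002, 0, 0, 0, 1],
    [0, 0, 0.001, 0, 0, 0, 1],
    [0, 0, 0, 0, 0, 0, 1],
    [0, 0, 0, 0, 0, 0, 0.4],
    [0, 0, 0, 0, 0, 0, 0.4],
    [0, 0, 0, 0, 0, 0, 0.4],
    [0, 0, 0, 0, 0, 0, 0.4],
    [0, 0, -0.02, 0, 0, 0, 0.4],
    [0, 0, -0.04, 0, 0, 0, 0.4],
    [0, 0, -0.05, 0, 0, 0, 0.4],
    [0, 0, -0.05, 0, 0, 0, 0.4],
    [0, 0, 0, 0, 0, 0, 0.4]
  ]
}}

```text
clock: 11.1
tool_pos: [0.6457, -0.273, 0.207]
ee_rot: [3.13, 0.004, 1.57]
ft_force: [-1.0, -0.3, 0.4]
gripper_width: 0.051
```

>>> {"api": "send_rows", "payload": {
  "motion": [
    [0.0354, -0.0419, 0, 0, 0, 0, 0.4],
    [0.0354, -0.0419, 0, 0, 0, 0, 0.4],
    [0.0354, -0.0419, 0, 0, 0, 0, 0.4],
    [0.0354, -0.0419, 0, 0, 0, 0, 0.4],
    [0, 0, 0, 0, 0, 0, 0.4],
    [0, 0, 0, 0, 0, 0, 0.4],
    [0, 0, 0.03, 0, 0, 0, 0.4],
    [0, 0, 0.03, 0, 0, 0, 0.4],
    [0, 0, 0, 0, 0, 0, 0.4],
    [0, 0, 0, 0, 0, 0, 0.4]
  ]
}}

```text
clock: 12.35
tool_pos: [0.4758, -0.1305, 0.1405]
ee_rot: [3.14, 0.001, 1.57]
ft_force: [0.2, -0.3, -0.2]
gripper_width: 0.0515
```

```bash
python3 - <<'E'
from h import *
s=st(); print(s['tool_pos'],s['ee_rot']); a=snap('wrist','w3.png'); b=snap('top','t1.png')
o=np.hstack([cv2.resize(a,(400,300)),cv2.resize(b[120:300,200:440],(400,300))]); cv2.imwrite('pics/j5.png',o[:,:,::-1])
E
```

```text
[ 0.47576571 -0.1304818   0.14052579] [3.13983966e+00 5.01849188e-04 1.56982128e+00]
```

View pics/j5.png

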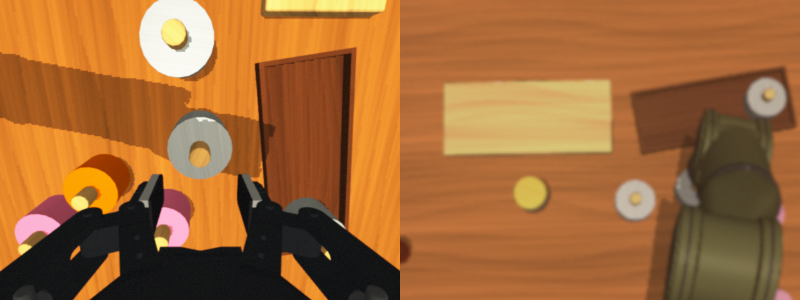

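Cap 1 stands in the tray (right panel, (768,95)) and tube 1 shows its brass top. Cap 3's knob is centred between the jaws.

>>> {"api": "send_rows", "payload": {
  "motion": [
    [0, 0, 0.03, 0, 0, 0, 0.4],
    [0, 0, 0.025, 0, 0, 0, 0.4],
    [0, 0, 0.013, 0, 0, 0, 0.4],
    [0, 0, 0.0085, 0, 0, 0, 0.4],
    [0, 0, 0, 0, 0, 0, 0.4],
    [0, 0, 0, 0, 0, 0, 1],
    [0, 0, 0, 0, 0, 0, 1],
    [0, 0, 0, 0, 0, 0, 1],
    [0, 0, 0, 0, 0, 0, 1],
    [0, 0, 0, 0, 0, 0, 1]
  ],
  "grip_force": 40
}}

```text
clock: 13.7
tool_pos: [0.4753, -0.1298, 0.0641]
ee_rot: [3.14, 0.0, 1.571]
ft_force: [-0.9, -0.6, 6.4]
gripper_width: 0.0203
```

>>> {"api": "send_rows", "payload": {
  "motion": [
    [0, 0, -0.01, 0, 0, 0, 1],
    [0, 0, -0.03, 0, 0, 0, 1],
    [0, 0, -0.045, 0, 0, 0, 1],
    [0, 0, -0.045, 0, 0, 0, 1],
    [-0.0118, 0.0382, 0, 0, 0, 0, 1],
    [-0.0118, 0.0382, 0, 0, 0, 0, 1],
    [-0.0118, 0.0382, 0, 0, 0, 0, 1],
    [-0.0118, 0.0382, 0, 0, 0, 0, 1],
    [0, 0, 0, 0, 0, 0, 1],
    [0, 0, 0, 0, 0, 0, 1],
    [0, 0, 0.04, 0, 0, 0, 1],
    [0, 0, 0.04, 0, 0, 0, 1],
    [0, 0, 0.035, 0, 0, 0, 1],
    [0, 0, 0.018, 0, 0, 0, 1],
    [0, 0, 0.01, 0, 0, 0, 1],
    [0, 0, 0.005, 0, 0, 0, 1],
    [0, 0, 0.003, 0, 0, 0, 1],
    [0, 0, 0.002, 0, 0, 0, 1],
    [0, 0, 0, 0, 0, 0, 1]
  ]
}}

```text
clock: 16.08
tool_pos: [0.6275, -0.1769, 0.0407]
ee_rot: [3.141, 0.0, 1.571]
ft_force: [-0.2, -0.3, -1.4]
gripper_width: 0.0201
```

>>> {"api": "send_rows", "payload": {
  "motion": [
    [0, 0, 0.001, 0, 0, 0, 1],
    [0, 0, 0, 0, 0, 0, 0.4],
    [0, 0, 0, 0, 0, 0, 0.4],
    [0, 0, 0, 0, 0, 0, 0.4],
    [0, 0, 0, 0, 0, 0, 0.4],
    [0, 0, -0.02, 0, 0, 0, 0.4],
    [0, 0, -0.04, 0, 0, 0, 0.4],
    [0, 0, -0.05, 0, 0, 0, 0.4],
    [0, 0, -0.05, 0, 0, 0, 0.4],
    [0, 0, 0, 0, 0, 0, 0.4],
    [0, 0, 0, 0, 0, 0, 0.4]
  ]
}}

```text
clock: 17.45
tool_pos: [0.627, -0.1768, 0.2]
ee_rot: [3.141, -0.0, 1.571]
ft_force: [-1.2, -0.1, -0.7]
gripper_width: 0.0513
```

```bash
cat >> h.py <<'E'
def top(f,win=(170,260,215,450)):
    im=snap('top',f); hsv=cv2.cvtColor(im,cv2.COLOR_RGB2HSV); H,S,V=cv2.split(hsv)
    w=np.zeros(H.shape,bool); w[win[0]:win[1],win[2]:win[3]]=1
    for c,a,b in blobs((S<60)&(V>90)&w,100): print('grey',c,a,b,ray('top',*c,.084).round(3),'intray',ray('top',*c,.060).round(3))
    for c,a,b in blobs((H>20)&(H<35)&(S>120)&w,60): print('brass?',c,a,b,ray('top',*c,.080).round(3))
E
python3 - <<'E'
from h import *
top('t2.png')
E
```

```text
grey [386.4 183.9] 249 [378 173  18  23] [ 0.621 -0.164  0.084] intray [ 0.626 -0.167  0.06 ]
grey [340.6 240.1] 372 [330 228  23  24] [ 0.452 -0.019  0.084] intray [ 0.454 -0.02   0.06 ]
brass? [311.2 175.4] 65 [296 173  29   6] [0.654 0.065 0.08 ]
brass? [277.  189.3] 692 [227 182  99  15] [0.613 0.17  0.08 ]
brass? [249.9 205.9] 230 [228 204  58   6] [0.564 0.254 0.08 ]
brass? [277.7 235.6] 290 [269 226  19  20] [0.471 0.17  0.08 ]
```

Cap 2 has not moved.

>>> {"api": "send_rows", "payload": {
  "motion": [
    [0.0393, -0.0436, 0, 0, 0, 0, 0.4],
    [0.0393, -0.0436, 0, 0, 0, 0, 0.4],
    [0.0393, -0.0436, 0, 0, 0, 0, 0.4],
    [0.0393, -0.0436, 0, 0, 0, 0, 0.4],
    [0, 0, 0, 0, 0, 0, 0.4],
    [0, 0, 0.03, 0, 0, 0, 0.4],
    [0, 0, 0.03, 0, 0, 0, 0.4],
    [0, 0, 0.03, 0, 0, 0, 0.4],
    [0, 0, 0.025, 0, 0, 0, 0.4],
    [0, 0, 0.013, 0, 0, 0, 0.4],
    [0, 0, 0.008, 0, 0, 0, 0.4],
    [0, 0, 0, 0, 0, 0, 0.4],
    [0, 0, 0, 0, 0, 0, 1],
    [0, 0, 0, 0, 0, 0, 1],
    [0, 0, 0, 0, 0, 0, 1],
    [0, 0, 0, 0, 0, 0, 1],
    [0, 0, 0, 0, 0, 0, 1]
  ],
  "grip_force": 40
}}

```text
clock: 19.62
tool_pos: [0.4535, -0.0197, 0.0642]
ee_rot: [3.14, -0.0, 1.571]
ft_force: [-0.5, 0.3, 5.3]
gripper_width: 0.0204
```

>>> {"api": "send_rows", "payload": {
  "motion": [
    [0, 0, -0.01, 0, 0, 0, 1],
    [0, 0, -0.03, 0, 0, 0, 1],
    [0, 0, -0.045, 0, 0, 0, 1],
    [0, 0, -0.045, 0, 0, 0, 1],
    [-0.0158, 0.0401, 0, 0, 0, 0, 1],
    [-0.0158, 0.0401, 0, 0, 0, 0, 1],
    [-0.0158, 0.0401, 0, 0, 0, 0, 1],
    [-0.0158, 0.0401, 0, 0, 0, 0, 1],
    [0, 0, 0, 0, 0, 0, 1],
    [0, 0, 0, 0, 0, 0, 1],
    [0, 0, 0.04, 0, 0, 0, 1],
    [0, 0, 0.04, 0, 0, 0, 1],
    [0, 0, 0.035, 0, 0, 0, 1],
    [0, 0, 0.018, 0, 0, 0, 1],
    [0, 0, 0.01, 0, 0, 0, 1],
    [0, 0, 0.005, 0, 0, 0, 1],
    [0, 0, 0.003, 0, 0, 0, 1],
    [0, 0, 0.002, 0, 0, 0, 1],
    [0, 0, 0, 0, 0, 0, 1]
  ]
}}

```text
clock: 22.0
tool_pos: [0.6135, -0.0829, 0.0407]
ee_rot: [3.141, -0.0, 1.571]
ft_force: [0.9, -0.2, -0.8]
gripper_width: 0.0202
```

>>> {"api": "send_rows", "payload": {
  "motion": [
    [0, 0, 0.001, 0, 0, 0, 1],
    [0, 0, 0, 0, 0, 0, 0.4],
    [0, 0, 0, 0, 0, 0, 0.4],
    [0, 0, 0, 0, 0, 0, 0.4],
    [0, 0, 0, 0, 0, 0, 0.4],
    [0, 0, -0.02, 0, 0, 0, 0.4],
    [0, 0, -0.04, 0, 0, 0, 0.4],
    [0, 0, -0.05, 0, 0, 0, 0.4],
    [0, 0, -0.05, 0, 0, 0, 0.4],
    [0, 0, 0, 0, 0, 0, 0.4],
    [0, 0, 0, 0, 0, 0, 0.4]
  ]
}}

```text
clock: 23.38
tool_pos: [0.613, -0.0828, 0.2]
ee_rot: [3.141, -0.0, 1.571]
ft_force: [-0.4, 0.2, -0.5]
gripper_width: 0.0511
```

```bash
python3 - <<'E'
from h import *
top('t3.png'); snap('scene','s4.png')
E
```

```text
grey [418.7 179.6] 351 [407 170  25  21] [ 0.631 -0.262  0.084] intray [ 0.637 -0.267  0.06 ]
grey [352.2 188.4] 129 [348 179   9  20] [ 0.609 -0.059  0.084] intray [ 0.614 -0.061  0.06 ]
brass? [311.9 175.5] 66 [296 173  29   6] [0.653 0.063 0.08 ]
brass? [277.7 189.3] 711 [227 181  99  16] [0.613 0.168 0.08 ]
brass? [312.  204.6] 60 [296 203  31   7] [0.563 0.064 0.08 ]
brass? [250.2 205.9] 227 [228 204  53   6] [0.564 0.253 0.08 ]
brass? [277.9 235.5] 291 [269 226  19  20] [0.471 0.169 0.08 ]
brass? [334.8 239.6] 97 [331 231  11  18] [ 0.454 -0.002  0.08 ]
```

View pics/s4.png

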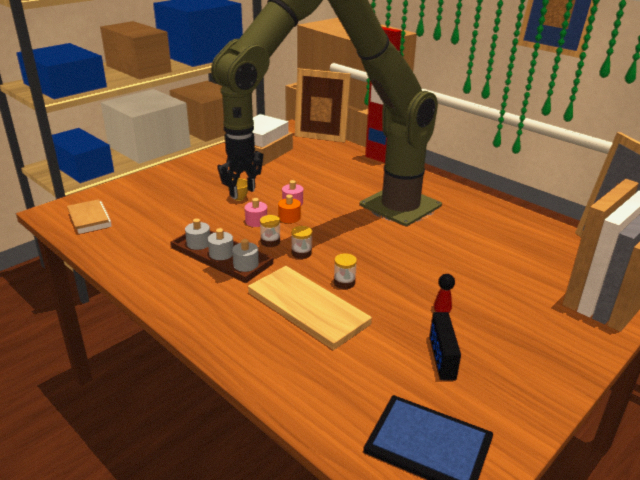

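All three caps stand in the tray at pixels (198,235), (220,243) and (246,257), and the three bare tubes are in place. Next is the grasp of tube 1 at (0.471, 0.169).

>>> {"api": "send_rows", "payload": {
  "motion": [
    [0.0505, -0.0284, 0, 0, 0, 0, 0],
    [0.0505, -0.0284, 0, 0, 0, 0, 0],
    [0.0505, -0.0284, 0, 0, 0, 0, 0],
    [0.0505, -0.0284, 0, 0, 0, 0, 0],
    [0.0505, -0.0284, 0, 0, 0, 0, 0],
    [0, 0, 0, 0, 0, 0, 0],
    [0, 0, 0, 0, 0, 0, 0],
    [0, 0, 0.045, 0, 0, 0, 0],
    [0, 0, 0.045, 0, 0, 0, 0],
    [0, 0, 0.03, 0, 0, 0, 0],
    [0, 0, 0.02, 0, 0, 0, 0],
    [0, 0, 0.02, 0, 0, 0, 0],
    [0, 0, 0.02, 0, 0, 0, 0],
    [0, 0, 0.015, 0, 0, 0, 0],
    [0, 0, 0, 0, 0, 0, 0]
  ]
}}

```text
clock: 25.35
tool_pos: [0.4711, 0.1682, 0.0034]
ee_rot: [-3.14, 0.001, 1.569]
ft_force: [-0.6, 0.3, -0.4]
gripper_width: 0.0855
```

>>> {"api": "send_rows", "payload": {
  "motion": [
    [0, 0, 0, 0, 0, 0, 1],
    [0, 0, 0, 0, 0, 0, 1],
    [0, 0, 0, 0, 0, 0, 1],
    [0, 0, 0, 0, 0, 0, 1],
    [0, 0, 0, 0, 0, 0, 1]
  ],
  "grip_force": 60
}}

```text
clock: 25.98
tool_pos: [0.4718, 0.1695, 0.0053]
ee_rot: [3.14, -0.0, 1.57]
ft_force: [-0.7, 0.2, 7.1]
gripper_width: 0.059
```

>>> {"api": "send_rows", "payload": {
  "motion": [
    [0, 0, -0.01, 0, 0, 0, 1],
    [0, 0, -0.03, 0, 0, 0, 1],
    [0, -0.003, -0.05, 0, 0, 0, 1],
    [0, -0.003, -0.05, 0, 0, 0, 1],
    [0, -0.003, -0.05, 0, 0, 0, 1],
    [0, -0.003, -0.05, 0, 0, 0, 1],
    [0, -0.003, -0.05, 0, 0, 0, 1],
    [0, -0.003, -0.05, 0, 0, 0, 1],
    [0, -0.003, -0.05, 0, 0, 0, 1],
    [0, 0, -0.05, 0, 0, 0, 1],
    [0, 0, -0.05, 0, 0, 0, 1],
    [0, 0, 0, 0, 0, 0, 1],
    [0, 0, 0, 0, 0, 0, 1]
  ],
  "grip_force": 80
}}

```text
clock: 27.6
tool_pos: [0.4491, 0.1692, 0.4932]
ee_rot: [-3.139, 0.001, 1.571]
ft_force: [-0.1, -0.4, -4.0]
gripper_width: 0.0585
```

```bash
python3 -c "
from h import *
s=st();print(s['joint_positions'].round(3),s['tool_pos'],s['ft_force'])"
```

```text
[-0.559  0.244  0.145  1.436 -0.035  1.468 -0.415] [0.44909551 0.16919355 0.49318464] [-0.09628105 -0.42276827 -3.96165667]
```

>>> {"api": "send_rows", "payload": {
  "motion": [
    [0, 0.052, -0.0046, -10, 0, 0, 1],
    [0, 0.052, -0.0046, -10, 0, 0, 1],
    [0, 0.052, -0.0046, -10, 0, 0, 1],
    [0, 0.052, -0.0046, -10, 0, 0, 1],
    [0, 0.052, -0.0046, -10, 0, 0, 1],
    [0, 0.052, -0.0046, -10, 0, 0, 1],
    [0, 0.052, -0.0046, -10, 0, 0, 1],
    [0, 0, 0, 0, 0, 0, 1]
  ]
}}

```text
clock: 28.6
tool_pos: [0.7257, 0.1666, 0.6744]
ee_rot: [1.974, 0.005, 1.562]
ft_force: [-0.2, 0.1, -3.9]
gripper_width: 0.0583
```

```bash
python3 -c "
from h import *
s=st();print(s['joint_positions'].round(3),s['tool_pos'],s['ft_force']);R=Ro.from_euler('xyz',s['ee_rot']).as_matrix();print(R.round(3))"
```

```text
[-0.883  0.166  0.454  1.678  1.082  0.429 -1.291] [0.72567409 0.16655268 0.67443635] [-0.19886935  0.07471039 -3.87023658]
[[ 0.009  0.392  0.92 ]
 [ 1.     0.001 -0.01 ]
 [-0.005  0.92  -0.392]]
```

>>> {"api": "send_rows", "payload": {
  "motion": [
    [0, 0.058, -0.01, -5.6, 0, 0, 1],
    [0, 0.058, -0.007, -5.6, 0, 0, 1],
    [0, 0.058, -0.004, -5.6, 0, 0, 1],
    [0, 0.058, -0.001, -5.6, 0, 0, 1],
    [0, 0.058, 0.002, -5.6, 0, 0, 1],
    [0, 0.058, 0.004, -5.6, 0, 0, 1],
    [0, 0.058, 0.006, -5.6, 0, 0, 1],
    [0, 0.058, 0.009, -5.6, 0, 0, 1],
    [0, 0.058, 0.011, -5.6, 0, 0, 1],
    [0, 0, 0, 0, 0, 0, 1],
    [0, 0, 0, 0, 0, 0, 1],
    [0, 0, 0, 0, 0, 0, 1],
    [0, 0, 0, 0, 0, 0, 1]
  ]
}}

```text
clock: 30.22
tool_pos: [0.7404, 0.1674, 1.1975]
ee_rot: [1.091, 0.002, 1.562]
ft_force: [0.0, 0.5, -3.1]
gripper_width: 0.0585
```

```bash
python3 -c "
from h import *
s=st();print(s['joint_positions'].round(3),s['tool_pos'],s['ft_force']);R=Ro.from_euler('xyz',s['ee_rot']).as_matrix();print(R.round(3))
b=snap('scene','s5.png')"
```

```text
[-0.857  0.257  0.617  0.959  1.757  0.307 -1.775] [0.74036227 0.16738735 1.19748858] [ 0.00612907  0.52283237 -3.05438691]
[[ 0.009 -0.462  0.887]
 [ 1.     0.006 -0.007]
 [-0.002  0.887  0.462]]
```

View pics/s5.png

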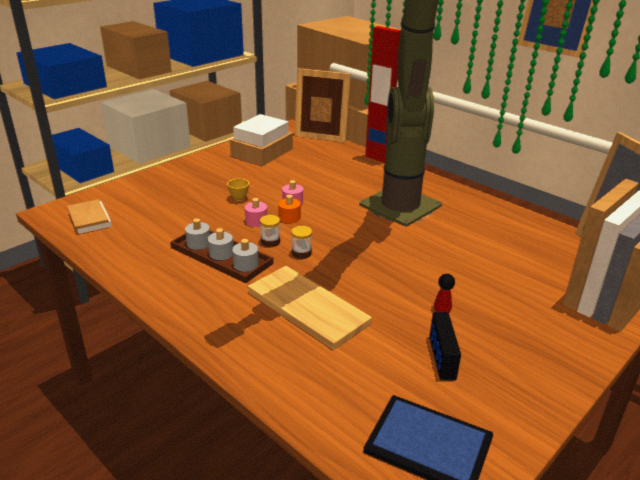

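Tipped to about 117° with the grip still at 58.5 mm and the load still on the wrist. Now I reverse the path.

>>> {"api": "send_rows", "payload": {
  "motion": [
    [0, -0.0566, -0.0167, 5.6, 0, 0, 1],
    [0, -0.0568, -0.0147, 5.6, 0, 0, 1],
    [0, -0.0571, -0.0117, 5.6, 0, 0, 1],
    [0, -0.0573, -0.0097, 5.6, 0, 0, 1],
    [0, -0.0575, -0.0077, 5.6, 0, 0, 1],
    [0, -0.0578, -0.0047, 5.6, 0, 0, 1],
    [0, -0.058, -0.0017, 5.6, 0, 0, 1],
    [0, -0.0584, 0.0013, 5.6, 0, 0, 1],
    [0, -0.0587, 0.0043, 5.6, 0, 0, 1],
    [0, -0.052, -0.0045, 10, 0, 0, 1],
    [0, -0.052, -0.0045, 10, 0, 0, 1],
    [0, -0.052, -0.0045, 10, 0, 0, 1],
    [0, -0.052, -0.0045, 10, 0, 0, 1],
    [0, -0.052, -0.0045, 10, 0, 0, 1],
    [0, -0.052, -0.0045, 10, 0, 0, 1],
    [0, -0.052, -0.0045, 10, 0, 0, 1],
    [0, 0, 0, 0, 0, 0, 1],
    [0, 0, 0, 0, 0, 0, 1],
    [0, 0, 0, 0, 0, 0, 1]
  ]
}}

```text
clock: 32.65
tool_pos: [0.4501, 0.1674, 0.4951]
ee_rot: [-3.14, 0.004, 1.554]
ft_force: [-0.4, -0.5, -2.3]
gripper_width: 0.058
```

```bash
python3 -c "
from h import *
s=st();print(s['joint_positions'].round(3),s['tool_pos'],s['ee_rot'],s['ft_force']);
top('t5.png')"
```

```text
[-0.591  0.245  0.193  1.432 -0.044  1.472 -0.417] [0.45012408 0.16743173 0.49506366] [-3.14026436  0.00367883  1.55359828] [-0.37258701 -0.46915564 -2.32042996]
grey [418.9 179.5] 340 [408 170  24  21] [ 0.632 -0.263  0.084] intray [ 0.637 -0.268  0.06 ]
grey [389.4 184.2] 375 [378 172  24  24] [ 0.619 -0.173  0.084] intray [ 0.625 -0.176  0.06 ]
grey [359.  189.4] 372 [348 178  23  23] [ 0.606 -0.08   0.084] intray [ 0.611 -0.082  0.06 ]
brass? [308.4 175.1] 68 [288 173  37   6] [0.655 0.073 0.08 ]
brass? [291.3 188.8] 454 [263 182  63  16] [0.613 0.126 0.08 ]
brass? [377.  231.9] 286 [368 223  19  19] [ 0.475 -0.13   0.08 ]
brass? [340.1 240.3] 295 [331 231  19  20] [ 0.452 -0.018  0.08 ]
```

>>> {"api": "send_rows", "payload": {
  "motion": [
    [0, 0, 0, 0, 0, -1, 1],
    [0.0137, 0.0215, 0.047, 0, 0, 0, 1],
    [0.0137, 0.0215, 0.047, 0, 0, 0, 1],
    [0.0137, 0.0215, 0.047, 0, 0, 0, 1],
    [0.0137, 0.0215, 0.047, 0, 0, 0, 1],
    [0.0137, 0.0215, 0.047, 0, 0, 0, 1],
    [0.0137, 0.0215, 0.047, 0, 0, 0, 1],
    [0.0137, 0.0215, 0.047, 0, 0, 0, 1],
    [0.0137, 0.0215, 0.047, 0, 0, 0, 1],
    [0, 0, 0, 0, 0, 0, 1],
    [0, 0, 0, 0, 0, 0, 1]
  ]
}}

```text
clock: 34.08
tool_pos: [0.6212, 0.2756, 0.1186]
ee_rot: [-3.14, 0.004, 1.571]
ft_force: [1.0, -0.4, -2.4]
gripper_width: 0.0586
```

```bash
python3 -c "
from h import *
s=st();print(s['tool_pos'],s['ee_rot'],s['ft_force']);
b=snap('scene','s6.png'); u,v=proj('scene',[.622,.277,.15]).astype(int);cv2.imwrite('pics/j6.png',cv2.resize(b[v-60:v+60,u-60:u+60],(500,500))[:,:,::-1])"
```

```text
[0.62119524 0.27555212 0.11860509] [-3.13975281  0.00372639  1.57112131] [ 1.01432248 -0.37913072 -2.38467722]
```

View pics/j6.png

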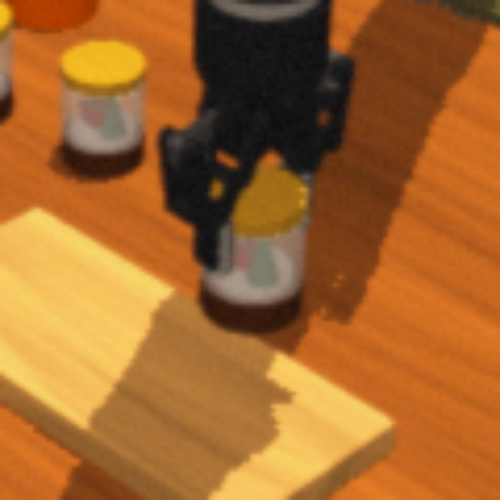

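The tube hangs upright in the jaws above the plinth. Lowering it.

>>> {"api": "send_rows", "payload": {
  "motion": [
    [0, 0, 0.03, 0, 0, 0, 1],
    [0, 0, 0.03, 0, 0, 0, 1],
    [0, 0, 0.015, 0, 0, 0, 1],
    [0, 0, 0.007, 0, 0, 0, 1],
    [0, 0, 0.003, 0, 0, 0, 1],
    [0, 0, 0, 0, 0, 0, 1],
    [0, 0, 0, 0, 0, 0, 1]
  ]
}}

```text
clock: 35.0
tool_pos: [0.621, 0.2755, 0.0336]
ee_rot: [-3.14, 0.003, 1.571]
ft_force: [0.1, 0.7, -2.7]
gripper_width: 0.0587
```

>>> {"api": "send_rows", "payload": {
  "motion": [
    [0, 0, 0.002, 0, 0, 0, 1],
    [0, 0, 0, 0, 0, 0, 1],
    [0, 0, 0, 0, 0, 0, 1]
  ]
}}

```text
clock: 35.38
tool_pos: [0.6204, 0.2753, 0.0308]
ee_rot: [-3.139, 0.004, 1.571]
ft_force: [0.0, 0.7, -3.0]
gripper_width: 0.0584
```

>>> {"api": "send_rows", "payload": {
  "motion": [
    [0, 0, 0.001, 0, 0, 0, 1],
    [0, 0, 0, 0, 0, 0, 1],
    [0, 0, 0, 0, 0, 0, 1]
  ]
}}

```text
clock: 35.75
tool_pos: [0.6205, 0.2753, 0.0306]
ee_rot: [-3.139, 0.004, 1.571]
ft_force: [-1.9, -1.2, 6.6]
gripper_width: 0.059
```

>>> {"api": "send_rows", "payload": {
  "motion": [
    [0, 0, 0.001, 0, 0, 0, 1],
    [0, 0, 0, 0, 0, 0, 1],
    [0, 0, 0, 0, 0, 0, 1]
  ]
}}

```text
clock: 36.12
tool_pos: [0.6205, 0.2753, 0.0306]
ee_rot: [-3.139, 0.004, 1.571]
ft_force: [-4.4, -1.6, 12.2]
gripper_width: 0.0587
```

Firm contact. I release, go up, and then move over tube 2 (0.452, -0.018).

>>> {"api": "send_rows", "payload": {
  "motion": [
    [0, 0, -0.001, 0, 0, 0, 0.6],
    [0, 0, 0, 0, 0, 0, 0],
    [0, 0, 0, 0, 0, 0, 0],
    [0, 0, 0, 0, 0, 0, 0],
    [0, 0, 0, 0, 0, 0, 0],
    [0, 0, -0.02, 0, 0, 0, 0],
    [0, 0, -0.04, 0, 0, 0, 0],
    [0, 0, -0.05, 0, 0, 0, 0],
    [0, 0, -0.05, 0, 0, 0, 0],
    [0, 0, -0.01, 0, 0, 0, 0],
    [-0.0587, -0.0337, 0, 0, 0, 0, 0],
    [-0.0587, -0.0337, 0, 0, 0, 0, 0],
    [-0.0587, -0.0337, 0, 0, 0, 0, 0],
    [-0.0587, -0.0337, 0, 0, 0, 0, 0],
    [-0.0587, -0.0337, 0, 0, 0, 0, 0],
    [0, 0, 0, 0, 0, 0, 0],
    [0, 0, 0, 0, 0, 0, 0]
  ]
}}

```text
clock: 38.25
tool_pos: [0.4659, 0.0054, 0.2018]
ee_rot: [-3.14, 0.003, 1.571]
ft_force: [-0.8, 0.5, -0.1]
gripper_width: 0.0852
```

```bash
cat >> h.py <<'E'
def wpix(p,s):  # project world point to wrist image
    c=optics.calibration('wrist'); M=np.array(c['mount']); R=Ro.from_euler('xyz',s['ee_rot']).as_matrix()
    t=R.T@(np.array(p)-s['tool_pos']); q=M[:3,:3].T@(t-M[:3,3]); k=np.array(c['mtx'])@q; return k[:2]/k[2]
def wray(u,v,s,z):
    c=optics.calibration('wrist'); M=np.array(c['mount']); R=Ro.from_euler('xyz',s['ee_rot']).as_matrix()
    d=R@M[:3,:3]@np.linalg.inv(c['mtx'])@[u,v,1]; o=s['tool_pos']+R@M[:3,3]; return o+d*(z-o[2])/d[2]
E
python3 - <<'E'
from h import *
s=st();print(s['tool_pos'],s['ee_rot']);top('t6.png')
b=snap('scene','s7.png'); a=snap('wrist','w7.png'); print(wpix([.452,-.018,.08],s))
cv2.imwrite('pics/j7.png',np.hstack([cv2.resize(a,(400,300)),cv2.resize(b[190:350,190:403],(400,300))])[:,:,::-1])
E
```

```text
[0.46591369 0.00543403 0.2017519 ] [-3.13977317e+00  3.06984384e-03  1.57080884e+00]
grey [418.9 179.6] 341 [408 170  24  21] [ 0.631 -0.263  0.084] intray [ 0.637 -0.268  0.06 ]
grey [389.4 184.2] 379 [378 172  24  24] [ 0.619 -0.173  0.084] intray [ 0.625 -0.176  0.06 ]
grey [361.6 187.8] 260 [349 178  22  23] [ 0.61  -0.088  0.084] intray [ 0.615 -0.09   0.06 ]
brass? [311.1 175.4] 62 [297 173  28   6] [0.654 0.065 0.08 ]
brass? [239.9 186.6] 305 [227 176  24  20] [0.624 0.284 0.08 ]
brass? [288.9 189.5] 525 [255 182  71  21] [0.611 0.134 0.08 ]
brass? [327.9 206.4] 89 [322 198  13  19] [0.556 0.016 0.08 ]
brass? [258.2 205.7] 291 [227 203  87   9] [0.564 0.228 0.08 ]
brass? [327.7 226.7] 143 [320 215  19  23] [0.494 0.018 0.08 ]
brass? [377.  231.9] 287 [368 223  19  19] [ 0.475 -0.13   0.08 ]
brass? [339.  250.1] 388 [317 240  44  20] [ 0.422 -0.014  0.08 ]
[305.49838934 237.90443798]
```

View pics/j7.png

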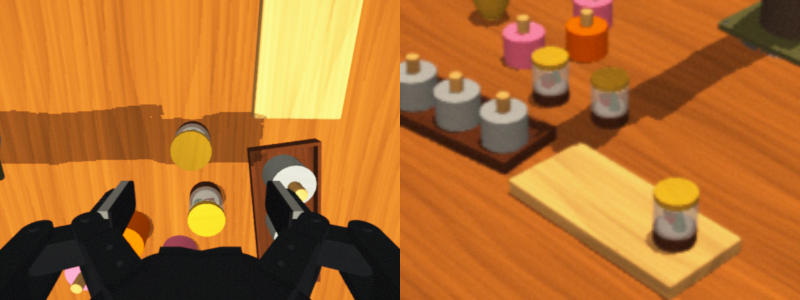

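Tube 1 stands upright on the plinth. Tube 2 shows in the wrist view at (304,240), against a prediction of (305,238), so the position holds. The last travel row fell short by (-14, -23) mm, so I correct that and grasp.

>>> {"api": "send_rows", "payload": {
  "motion": [
    [-0.0117, -0.007, 0, 0, 0, 0, 0],
    [-0.0117, -0.007, 0, 0, 0, 0, 0],
    [0, 0, 0, 0, 0, 0, 0],
    [0, 0, 0, 0, 0, 0, 0],
    [0, 0, 0.045, 0, 0, 0, 0],
    [0, 0, 0.045, 0, 0, 0, 0],
    [0, 0, 0.03, 0, 0, 0, 0],
    [0, 0, 0, 0, 0, 0, 0]
  ]
}}

```text
clock: 39.4
tool_pos: [0.4498, -0.0185, 0.08]
ee_rot: [-3.135, 0.004, 1.571]
ft_force: [-0.2, -0.7, 0.1]
gripper_width: 0.0847
```

>>> {"api": "send_rows", "payload": {
  "motion": [
    [0, 0.002, 0.02, 0, 0, 0, 0],
    [0, 0, 0.02, 0, 0, 0, 0],
    [0, 0, 0.02, 0, 0, 0, 0],
    [0, 0, 0.015, 0, 0, 0, 0],
    [0, 0, 0, 0, 0, 0, 0],
    [0, 0, 0, 0, 0, 0, 1],
    [0, 0, 0, 0, 0, 0, 1],
    [0, 0, 0, 0, 0, 0, 1],
    [0, 0, 0, 0, 0, 0, 1],
    [0, 0, 0, 0, 0, 0, 1],
    [0, 0, 0, 0, 0, 0, 1]
  ],
  "grip_force": 80
}}

```text
clock: 40.78
tool_pos: [0.4532, -0.0192, 0.0076]
ee_rot: [-3.14, 0.004, 1.571]
ft_force: [-1.2, -0.1, 5.5]
gripper_width: 0.0586
```

>>> {"api": "send_rows", "payload": {
  "motion": [
    [0, 0, -0.01, 0, 0, 0, 1],
    [0, 0, -0.03, 0, 0, 0, 1],
    [0, 0, -0.05, 0, 0, 0, 1],
    [0, 0, -0.05, 0, 0, 0, 1],
    [0, 0, -0.05, 0, 0, 0, 1],
    [0, 0, -0.05, 0, 0, 0, 1],
    [0, 0, -0.05, 0, 0, 0, 1],
    [0, 0, -0.05, 0, 0, 0, 1],
    [0, 0, -0.05, 0, 0, 0, 1],
    [0, 0, -0.05, 0, 0, 0, 1],
    [0, 0, -0.05, 0, 0, 0, 1],
    [0, 0, 0, 0, 0, 0, 1],
    [0, 0, 0, 0, 0, 0, 1]
  ]
}}

```text
clock: 42.4
tool_pos: [0.4528, -0.0174, 0.4955]
ee_rot: [-3.136, 0.004, 1.571]
ft_force: [0.3, -0.1, -2.7]
gripper_width: 0.0582
```

>>> {"api": "send_rows", "payload": {
  "motion": [
    [0, 0.052, -0.0046, -10, 0, 0, 1],
    [0, 0.052, -0.0046, -10, 0, 0, 1],
    [0, 0.052, -0.0046, -10, 0, 0, 1],
    [0, 0.052, -0.0046, -10, 0, 0, 1],
    [0, 0.052, -0.0046, -10, 0, 0, 1],
    [0, 0.052, -0.0046, -10, 0, 0, 1],
    [0, 0.052, -0.0046, -10, 0, 0, 1],
    [0, 0, 0, 0, 0, 0, 1],
    [0, 0, 0, 0, 0, 0, 1]
  ]
}}

```text
clock: 43.52
tool_pos: [0.7352, -0.0163, 0.689]
ee_rot: [1.931, 0.004, 1.571]
ft_force: [0.3, -0.2, -3.4]
gripper_width: 0.0588
```

```bash
python3 -c "
from h import *
s=st();print(s['joint_positions'].round(3),s['tool_pos'],s['ee_rot'],s['ft_force'])"
```

```text
[-0.355  0.102  0.32   1.741  0.253  0.098 -0.291] [ 0.73518612 -0.01627874  0.68903287] [1.93086664 0.0043366  1.57077667] [ 0.33767178 -0.18362867 -3.37434611]
```

>>> {"api": "send_rows", "payload": {
  "motion": [
    [0, 0.05, -0.018, 0, 0, 0, 1],
    [0, 0.05, -0.018, 0, 0, 0, 1],
    [0, 0.048, -0.01, -5.6, 0, 0, 1],
    [0, 0.048, -0.007, -5.6, 0, 0, 1],
    [0, 0.048, -0.004, -5.6, 0, 0, 1],
    [0, 0.048, -0.001, -5.6, 0, 0, 1],
    [0, 0.048, 0.002, -5.6, 0, 0, 1],
    [0, 0.048, 0.004, -5.6, 0, 0, 1],
    [0, 0.048, 0.006, -5.6, 0, 0, 1],
    [0, 0.048, 0.009, -5.6, 0, 0, 1],
    [0, 0.048, 0.011, -5.6, 0, 0, 1],
    [0, 0, 0, 0, 0, 0, 1],
    [0, 0, 0, 0, 0, 0, 1],
    [0, 0, 0, 0, 0, 0, 1],
    [0, 0, 0, 0, 0, 0, 1]
  ]
}}

```text
clock: 45.4
tool_pos: [0.7479, -0.0143, 1.1643]
ee_rot: [1.204, 0.005, 1.567]
ft_force: [-0.1, -0.4, -2.7]
gripper_width: 0.0586
```

```bash
python3 -c "
from h import *
s=st();print(s['joint_positions'].round(3),s['tool_pos'],s['ee_rot'],s['ft_force']);top('t7.png')"
```

```text
[-0.209  0.151  0.179  1.04   1.204  0.044 -1.211] [ 0.74793238 -0.01434551  1.16426734] [1.20399415 0.00522385 1.56732038] [-0.11298734 -0.43741364 -2.69085534]
grey [425.7 178.1] 136 [417 170  15  19] [ 0.636 -0.284  0.084] intray [ 0.641 -0.289  0.06 ]
brass? [239.8 186.5] 313 [227 176  24  20] [0.625 0.284 0.08 ]
brass? [335.1 196.8] 214 [329 179  16  37] [ 0.585 -0.007  0.08 ]
brass? [284.7 189.3] 509 [256 181  67  16] [0.612 0.147 0.08 ]
brass? [259.7 205.5] 274 [227 203  97   9] [0.564 0.224 0.08 ]
brass? [338.6 240.8] 91 [333 227  10  33] [ 0.45  -0.014  0.08 ]
```

The tilt reads 111°, only just past the threshold. I raise and tip a little further for margin.

>>> {"api": "send_rows", "payload": {
  "motion": [
    [0, 0.028, 0.011, 0, 0, 0, 1],
    [0, 0.028, 0.011, 0, 0, 0, 1],
    [0, 0.044, 0.011, -3, 0, 0, 1],
    [0, 0.044, 0.011, -3, 0, 0, 1],
    [0, 0.044, 0.011, -3, 0, 0, 1],
    [0, 0, 0, 0, 0, 0, 1],
    [0, 0, 0, 0, 0, 0, 1],
    [0, 0, 0, 0, 0, 0, 1]
  ]
}}

```text
clock: 46.45
tool_pos: [0.7266, -0.0087, 1.3365]
ee_rot: [1.046, 0.012, 1.559]
ft_force: [0.2, 0.1, -2.4]
gripper_width: 0.0588
```

```bash
python3 -c "
from h import *
s=st();print(s['joint_positions'].round(3),s['tool_pos'],s['ee_rot'],s['ft_force'])"
```

```text
[-0.012  0.398 -0.524  0.177  0.709  0.504 -0.189] [ 0.72658284 -0.00870595  1.33646561] [1.04597363 0.01157429 1.55914945] [ 0.1537066   0.11809705 -2.43810818]
```

```bash
cat >> h.py <<'E'
def plan(wps,s=None):  # wps: (pos, roll, nrows), yaw 90deg, pitch 0
    s=s or st(); p=np.array(s['tool_pos']); R=Ro.from_euler('xyz',s['ee_rot'])
    for q,roll,n in wps:
        q=np.array(q); Rt=Ro.from_euler('xyz',[roll,0,np.pi/2]); rv=(R.inv()*Rt).as_rotvec(); p0,R0=p,R
        for i in range(1,n+1):
            pn=p0+(q-p0)*i/n; Rn=R0*Ro.from_rotvec(rv*i/n)
            d=R.inv().apply(pn-p); w=(R.inv()*Rn).as_rotvec(degrees=True); print([float(x) for x in d.round(4)]+[float(x) for x in w.round(1)]); p,R=pn,Rn
E
python3 - <<'E'
from h import *
plan([((.755,-.018,1.10),1.31,5),((.75,-.018,.80),1.931,6),((.622,-.018,.544),2.53,6),((.45,-.018,.495),3.1416,5)])
E
```

```text
[-0.0012, -0.0438, -0.0188, 3.0, 0.1, 0.2]
[-0.0014, -0.0447, -0.0164, 3.0, 0.1, 0.2]
[-0.0015, -0.0455, -0.0141, 3.0, 0.1, 0.2]
[-0.0016, -0.0462, -0.0116, 3.0, 0.1, 0.2]
[-0.0017, -0.0467, -0.0092, 3.0, 0.1, 0.2]
[-0.0, -0.0481, -0.0137, 5.9, 0.0, 0.0]
[-0.0, -0.0493, -0.0087, 5.9, -0.0, -0.0]
[-0.0, -0.0499, -0.0035, 5.9, 0.0, 0.0]
[-0.0, -0.05, 0.0017, 5.9, -0.0, 0.0]
[-0.0, -0.0495, 0.0068, 5.9, 0.0, -0.0]
[0.0, -0.0486, 0.0119, 5.9, -0.0, 0.0]
[-0.0, -0.0474, -0.0049, 5.7, 0.0, 0.0]
[-0.0, -0.0477, -0.0002, 5.7, 0.0, 0.0]
[-0.0, -0.0475, 0.0046, 5.7, 0.0, 0.0]
[-0.0, -0.0468, 0.0093, 5.7, 0.0, 0.0]
[-0.0, -0.0456, 0.0139, 5.7, -0.0, -0.0]
[-0.0, -0.044, 0.0184, 5.7, 0.0, 0.0]
[-0.0, -0.0338, -0.0117, 7.0, -0.0, 0.0]
[-0.0, -0.035, -0.0075, 7.0, 0.0, -0.0]
[0.0, -0.0356, -0.0032, 7.0, -0.0, 0.0]
[-0.0, -0.0357, 0.0012, 7.0, -0.0, -0.0]
[-0.0, -0.0353, 0.0055, 7.0, -0.0, -0.0]
```

>>> {"api": "send_rows", "payload": {
  "motion": [
    [-0.0012, -0.0438, -0.0188, 3, 0.1, 0.2, 1],
    [-0.0014, -0.0447, -0.0164, 3, 0.1, 0.2, 1],
    [-0.0015, -0.0455, -0.0141, 3, 0.1, 0.2, 1],
    [-0.0016, -0.0462, -0.0116, 3, 0.1, 0.2, 1],
    [-0.0017, -0.0467, -0.0092, 3, 0.1, 0.2, 1],
    [0, -0.0481, -0.0137, 5.9, 0, 0, 1],
    [0, -0.0493, -0.0087, 5.9, 0, 0, 1],
    [0, -0.0499, -0.0035, 5.9, 0, 0, 1],
    [0, -0.05, 0.0017, 5.9, 0, 0, 1],
    [0, -0.0495, 0.0068, 5.9, 0, 0, 1],
    [0, -0.0486, 0.0119, 5.9, 0, 0, 1],
    [0, 0, 0, 0, 0, 0, 1],
    [0, 0, 0, 0, 0, 0, 1]
  ]
}}

```text
clock: 48.08
tool_pos: [0.7584, -0.0174, 0.8201]
ee_rot: [1.901, -0.003, 1.57]
ft_force: [-0.0, -0.8, -2.0]
gripper_width: 0.0585
```

```bash
python3 - <<'E'
from h import *
s=st();print(s['joint_positions'].round(3),s['tool_pos'],s['ee_rot'],s['ft_force'])
plan([((.622,-.018,.544),2.53,6),((.5,-.018,.49),3.1416,5)])
E
```

```text
[ 0.418  0.153 -0.612  1.338  0.467  0.471 -0.403] [ 0.75842155 -0.01740384  0.82008822] [ 1.90084231 -0.00270049  1.57037803] [-0.03750695 -0.82810039 -1.96254236]
[-0.0002, -0.0509, -0.0066, 6.0, -0.0, -0.0]
[-0.0002, -0.0513, -0.0012, 6.0, -0.0, -0.0]
[-0.0002, -0.0512, 0.0041, 6.0, -0.0, -0.0]
[-0.0002, -0.0504, 0.0095, 6.0, -0.0, -0.0]
[-0.0001, -0.0492, 0.0147, 6.0, -0.0, -0.0]
[-0.0001, -0.0474, 0.0198, 6.0, -0.0, -0.0]
[-0.0, -0.0262, -0.0052, 7.0, -0.0, 0.0]
[-0.0, -0.0266, -0.0019, 7.0, 0.0, -0.0]
[0.0, -0.0267, 0.0013, 7.0, 0.0, 0.0]
[-0.0, -0.0263, 0.0046, 7.0, 0.0, 0.0]
[-0.0, -0.0255, 0.0077, 7.0, -0.0, -0.0]
```

>>> {"api": "send_rows", "payload": {
  "motion": [
    [0, -0.0509, -0.0066, 6, 0, 0, 1],
    [0, -0.0513, -0.0012, 6, 0, 0, 1],
    [0, -0.0512, 0.0041, 6, 0, 0, 1],
    [0, -0.0504, 0.0095, 6, 0, 0, 1],
    [0, -0.0492, 0.0147, 6, 0, 0, 1],
    [0, -0.0474, 0.0198, 6, 0, 0, 1],
    [0, -0.0262, -0.0052, 7, 0, 0, 1],
    [0, -0.0266, -0.0019, 7, 0, 0, 1],
    [0, -0.0267, 0.0013, 7, 0, 0, 1],
    [0, -0.0263, 0.0046, 7, 0, 0, 1],
    [0, -0.0255, 0.0077, 7, 0, 0, 1],
    [0, 0, 0, 0, 0, 0, 1],
    [0, 0, 0, 0, 0, 0, 1]
  ]
}}

```text
clock: 49.7
tool_pos: [0.5009, -0.0159, 0.4904]
ee_rot: [3.137, -0.003, 1.571]
ft_force: [-0.3, 0.6, -2.1]
gripper_width: 0.0588
```

```bash
python3 - <<'E'
from h import *
s=st();print(s['joint_positions'].round(3),s['tool_pos'],s['ee_rot'],s['ft_force'])
plan([((.622,.177,.12),3.1416,8)])
E
```

```text
[ 0.387  0.329 -0.681  1.37   0.203  1.509 -0.279] [ 0.50090186 -0.01592402  0.49037331] [ 3.13702775e+00 -3.04039287e-03  1.57060674e+00] [-0.31900139  0.55495063 -2.14576851]
[0.024, 0.0149, 0.0464, 0.0, -0.0, -0.0]
[0.024, 0.0149, 0.0464, 0.0, -0.0, -0.0]
[0.024, 0.015, 0.0464, 0.0, -0.0, -0.0]
[0.024, 0.015, 0.0464, 0.0, -0.0, -0.0]
[0.024, 0.015, 0.0464, 0.0, -0.0, -0.0]
[0.0241, 0.0151, 0.0463, 0.0, -0.0, -0.0]
[0.0241, 0.0151, 0.0463, 0.0, -0.0, -0.0]
[0.0241, 0.0151, 0.0463, 0.0, -0.0, -0.0]
```

>>> {"api": "send_rows", "payload": {
  "motion": [
    [0.024, 0.015, 0.0464, 0, 0, 0, 1],
    [0.024, 0.015, 0.0464, 0, 0, 0, 1],
    [0.024, 0.015, 0.0464, 0, 0, 0, 1],
    [0.024, 0.015, 0.0464, 0, 0, 0, 1],
    [0.024, 0.015, 0.0464, 0, 0, 0, 1],
    [0.0241, 0.0151, 0.0463, 0, 0, 0, 1],
    [0.0241, 0.0151, 0.0463, 0, 0, 0, 1],
    [0.0241, 0.0151, 0.0463, 0, 0, 0, 1],
    [0, 0, 0, 0, 0, 0, 1],
    [0, 0, 0, 0, 0, 0, 1]
  ]
}}

```text
clock: 50.95
tool_pos: [0.6207, 0.177, 0.1203]
ee_rot: [3.14, -0.004, 1.57]
ft_force: [0.4, -0.3, -1.2]
gripper_width: 0.0589
```

>>> {"api": "send_rows", "payload": {
  "motion": [
    [0, 0, 0.03, 0, 0, 0, 1],
    [0, 0, 0.03, 0, 0, 0, 1],
    [0, 0, 0.015, 0, 0, 0, 1],
    [0, 0, 0.007, 0, 0, 0, 1],
    [0, 0, 0.003, 0, 0, 0, 1],
    [0, 0, 0, 0, 0, 0, 1],
    [0, 0, 0, 0, 0, 0, 1]
  ]
}}

```text
clock: 51.82
tool_pos: [0.6198, 0.1779, 0.0345]
ee_rot: [-3.141, -0.004, 1.571]
ft_force: [-0.2, -0.2, -2.8]
gripper_width: 0.0584
```

>>> {"api": "send_rows", "payload": {
  "motion": [
    [0, 0, 0.0015, 0, 0, 0, 1],
    [0, 0, 0, 0, 0, 0, 1],
    [0, 0, 0, 0, 0, 0, 1]
  ]
}}

```text
clock: 52.2
tool_pos: [0.6197, 0.178, 0.0328]
ee_rot: [-3.141, -0.004, 1.571]
ft_force: [-0.3, -0.7, 3.0]
gripper_width: 0.0586
```

>>> {"api": "send_rows", "payload": {
  "motion": [
    [0, 0, 0.001, 0, 0, 0, 1],
    [0, 0, 0, 0, 0, 0, 1],
    [0, 0, 0, 0, 0, 0, 1]
  ]
}}

```text
clock: 52.58
tool_pos: [0.6197, 0.1781, 0.0327]
ee_rot: [-3.142, -0.003, 1.571]
ft_force: [-2.5, -0.6, 9.7]
gripper_width: 0.0588
```

>>> {"api": "send_rows", "payload": {
  "motion": [
    [0, 0, -0.001, 0, 0, 0, 0.6],
    [0, 0, 0, 0, 0, 0, 0],
    [0, 0, 0, 0, 0, 0, 0],
    [0, 0, 0, 0, 0, 0, 0],
    [0, 0, 0, 0, 0, 0, 0],
    [0, 0, -0.02, 0, 0, 0, 0],
    [0, 0, -0.04, 0, 0, 0, 0],
    [0, 0, -0.05, 0, 0, 0, 0],
    [0, 0, -0.055, 0, 0, 0, 0],
    [0, 0, 0, 0, 0, 0, 0],
    [-0.0385, -0.018, 0, 0, 0, 0, 0],
    [-0.0385, -0.018, 0, 0, 0, 0, 0],
    [-0.0385, -0.018, 0, 0, 0, 0, 0],
    [-0.0385, -0.018, 0, 0, 0, 0, 0],
    [-0.0385, -0.018, 0, 0, 0, 0, 0],
    [-0.0385, -0.018, 0, 0, 0, 0, 0],
    [-0.0385, -0.018, 0, 0, 0, 0, 0],
    [-0.0385, -0.018, 0, 0, 0, 0, 0],
    [0, 0, 0, 0, 0, 0, 0],
    [0, 0, 0, 0, 0, 0, 0]
  ]
}}

```text
clock: 55.08
tool_pos: [0.4759, -0.1302, 0.1969]
ee_rot: [-3.141, -0.004, 1.571]
ft_force: [-0.1, 1.4, -0.4]
gripper_width: 0.0853
```

```bash
python3 - <<'E'
from h import *
s=st();print(s['joint_positions'].round(3),s['tool_pos'],s['ee_rot'],s['ft_force'])
a=snap('wrist','w8.png'); snap('scene','s8.png'); top('t8.png')
print(wpix([.475,-.13,.08],s)); H,S,V=cv2.split(cv2.cvtColor(a,cv2.COLOR_RGB2HSV))
for c,ar,b in blobs((H>22)&(H<35)&(S>150)&(V>90),400): print(c,ar,b,wray(*c,s,.08).round(3))
b=cv2.imread('pics/s8.png')
cv2.imwrite('pics/j8.png',np.hstack([cv2.resize(a,(400,300))[:,:,::-1],cv2.resize(b[190:350,190:403],(400,300))]))
E
```

```text
[ 0.576  0.582 -0.632  1.943  0.479  0.771 -0.329] [ 0.47589986 -0.13022232  0.19687481] [-3.1412115  -0.00367797  1.57149051] [-0.0529667   1.36355845 -0.42744332]
grey [421.5 176.3] 194 [408 170  24  18] [ 0.641 -0.271  0.084] intray [ 0.647 -0.276  0.06 ]
grey [388.2 179.9] 219 [378 172  24  17] [ 0.633 -0.17   0.084] intray [ 0.638 -0.173  0.06 ]
grey [359.  189.4] 372 [348 178  23  23] [ 0.606 -0.08   0.084] intray [ 0.611 -0.082  0.06 ]
brass? [238.5 184.1] 410 [227 173  24  23] [0.632 0.288 0.08 ]
brass? [270.4 187. ] 372 [256 177  27  21] [0.621 0.19  0.08 ]
brass? [299.1 191. ] 312 [284 182  42  19] [0.606 0.103 0.08 ]
brass? [245.  205.9] 144 [227 203  43   9] [0.564 0.269 0.08 ]
brass? [371.4 247.9] 266 [363 238  20  20] [ 0.427 -0.112  0.08 ]
[320.11676385 213.8281613 ]
[262.1 195.3] 3328 [229 164  71  70] [ 0.427 -0.114  0.08 ]
```

View pics/j8.png

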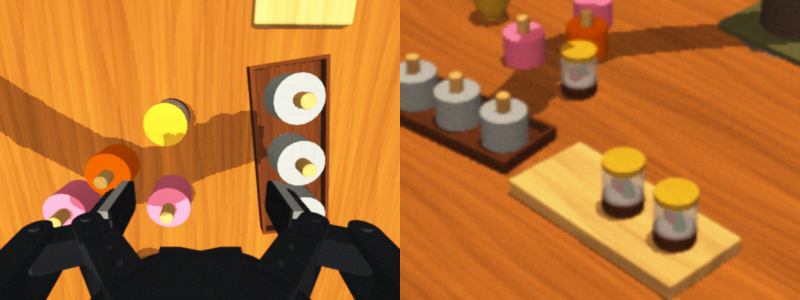

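A knock moved tube 3. Top view gives (0.427, -0.112) and the wrist gives (0.427, -0.114), which agree. Tubes 1 and 2 stand on the plinth. I re-aim at (0.427, -0.113); the orange decoy is more than 9 cm from the finger path.

>>> {"api": "send_rows", "payload": {
  "motion": [
    [0.0085, -0.0245, 0, 0, 0, 0, 0],
    [0.0085, -0.0245, 0, 0, 0, 0, 0],
    [0, 0, 0, 0, 0, 0, 0],
    [0, 0, 0, 0, 0, 0, 0],
    [0, 0, 0.045, 0, 0, 0, 0],
    [0, 0, 0.045, 0, 0, 0, 0],
    [0, 0, 0.027, 0, 0, 0, 0],
    [0, 0, 0, 0, 0, 0, 0],
    [0, 0, 0, 0, 0, 0, 0]
  ]
}}

```text
clock: 56.35
tool_pos: [0.4277, -0.1135, 0.0802]
ee_rot: [3.141, -0.003, 1.571]
ft_force: [0.8, 0.8, 0.3]
gripper_width: 0.0854
```

```bash
python3 - <<'E'
from h import *
s=st();print(s['joint_positions'].round(3),s['tool_pos'],s['ee_rot'],s['ft_force'])
a=snap('wrist','w9.png'); H,S,V=cv2.split(cv2.cvtColor(a,cv2.COLOR_RGB2HSV))
for c,ar,b in blobs((H>22)&(H<35)&(S>150)&(V>90),400): print(c,ar,b,wray(*c,s,.08).round(3))
E
```

```text
[ 0.399  0.71  -0.385  2.201  0.756  0.36  -0.621] [ 0.42770895 -0.11348564  0.08022227] [ 3.14114060e+00 -3.01358571e-03  1.57117090e+00] [0.83183708 0.80120093 0.30726388]
[305.1 232. ] 840 [275 219  73  29] [ 0.419 -0.095  0.08 ]
```

>>> {"api": "send_rows", "payload": {
  "motion": [
    [0, 0, 0.02, 0, 0, 0, 0],
    [0, 0, 0.02, 0, 0, 0, 0],
    [0, 0, 0.02, 0, 0, 0, 0],
    [0, 0, 0.014, 0, 0, 0, 0],
    [0, 0, 0, 0, 0, 0, 0],
    [0, 0, 0, 0, 0, 0, 1],
    [0, 0, 0, 0, 0, 0, 1],
    [0, 0, 0, 0, 0, 0, 1],
    [0, 0, 0, 0, 0, 0, 1],
    [0, 0, 0, 0, 0, 0, 1],
    [0, 0, 0, 0, 0, 0, 1]
  ],
  "grip_force": 80
}}

```text
clock: 57.78
tool_pos: [0.4275, -0.1135, 0.007]
ee_rot: [3.14, -0.003, 1.571]
ft_force: [-0.7, 0.3, 8.2]
gripper_width: 0.0583
```

>>> {"api": "send_rows", "payload": {
  "motion": [
    [0, 0, -0.01, 0, 0, 0, 1],
    [0, 0, -0.03, 0, 0, 0, 1],
    [0, 0, -0.05, 0, 0, 0, 1],
    [0, 0, -0.05, 0, 0, 0, 1],
    [0, 0.005, -0.05, 0, 0, 0, 1],
    [0, 0.005, -0.05, 0, 0, 0, 1],
    [0, 0.005, -0.05, 0, 0, 0, 1],
    [0, 0.005, -0.05, 0, 0, 0, 1],
    [0, 0.003, -0.05, 0, 0, 0, 1],
    [0, 0, -0.05, 0, 0, 0, 1],
    [0, 0, -0.05, 0, 0, 0, 1],
    [0, 0, 0, 0, 0, 0, 1],
    [0, 0, 0, 0, 0, 0, 1]
  ]
}}

```text
clock: 59.4
tool_pos: [0.4486, -0.115, 0.4946]
ee_rot: [-3.138, -0.003, 1.571]
ft_force: [-0.1, 0.3, -3.5]
gripper_width: 0.0588
```

>>> {"api": "send_rows", "payload": {
  "motion": [
    [0, 0.052, -0.0046, -10, 0, 0, 1],
    [0, 0.052, -0.0046, -10, 0, 0, 1],
    [0, 0.052, -0.0046, -10, 0, 0, 1],
    [0, 0.052, -0.0046, -10, 0, 0, 1],
    [0, 0.052, -0.0046, -10, 0, 0, 1],
    [0, 0.052, -0.0046, -10, 0, 0, 1],
    [0, 0.052, -0.0046, -10, 0, 0, 1],
    [0, 0, 0, 0, 0, 0, 1],
    [0, 0, 0, 0, 0, 0, 1]
  ]
}}

```text
clock: 60.52
tool_pos: [0.7304, -0.1156, 0.6886]
ee_rot: [1.929, -0.004, 1.571]
ft_force: [-0.0, 0.2, -3.1]
gripper_width: 0.0585
```

```bash
python3 - <<'E'
from h import *
s=st();print(s['joint_positions'].round(3),s['tool_pos'],s['ee_rot'],s['ft_force'])
plan([((.75,-.113,.80),1.931,2),((.74,-.113,1.2),1.05,9)])
E
```

```text
[ 0.874  0.19  -0.862  1.682  0.239  0.126 -0.098] [ 0.73044045 -0.11561158  0.68858737] [ 1.92929325 -0.00363951  1.57084793] [-0.03187408  0.15606865 -3.0987811 ]
[0.0015, 0.0556, -0.0104, 0.0, -0.0, -0.1]
[0.0014, 0.0556, -0.0104, 0.0, -0.0, -0.1]
[0.0, 0.0412, -0.0167, -5.6, 0.0, 0.0]
[0.0, 0.0426, -0.0126, -5.6, 0.0, -0.0]
[0.0, 0.0437, -0.0084, -5.6, 0.0, 0.0]
[0.0, 0.0443, -0.0041, -5.6, 0.0, 0.0]
[0.0, 0.0445, 0.0003, -5.6, 0.0, 0.0]
[0.0, 0.0442, 0.0046, -5.6, 0.0, 0.0]
[0.0, 0.0436, 0.0089, -5.6, -0.0, -0.0]
[-0.0, 0.0425, 0.0131, -5.6, 0.0, 0.0]
[0.0, 0.041, 0.0172, -5.6, -0.0, 0.0]
```

>>> {"api": "send_rows", "payload": {
  "motion": [
    [0.001, 0.0556, -0.0104, 0, 0, 0, 1],
    [0.001, 0.0556, -0.0104, 0, 0, 0, 1],
    [0, 0.05, -0.018, 0, 0, 0, 1],
    [0, 0.0412, -0.0167, -5.6, 0, 0, 1],
    [0, 0.0426, -0.0126, -5.6, 0, 0, 1],
    [0, 0.0437, -0.0084, -5.6, 0, 0, 1],
    [0, 0.0443, -0.0041, -5.6, 0, 0, 1],
    [0, 0.0445, 0.0003, -5.6, 0, 0, 1],
    [0, 0.0442, 0.0046, -5.6, 0, 0, 1],
    [0, 0.0436, 0.0089, -5.6, 0, 0, 1],
    [0, 0.0425, 0.0131, -5.6, 0, 0, 1],
    [0, 0.041, 0.0172, -5.6, 0, 0, 1],
    [0, 0, 0, 0, 0, 0, 1],
    [0, 0, 0, 0, 0, 0, 1],
    [0, 0, 0, 0, 0, 0, 1],
    [0, 0, 0, 0, 0, 0, 1]
  ]
}}

```text
clock: 62.52
tool_pos: [0.7363, -0.1156, 1.2568]
ee_rot: [1.043, -0.003, 1.57]
ft_force: [-0.1, -0.3, -1.9]
gripper_width: 0.0591
```

```bash
python3 - <<'E'
from h import *
s=st();print(s['joint_positions'].round(3),s['tool_pos'],s['ee_rot'],s['ft_force'])
plan([((.755,-.113,1.10),1.31,4),((.75,-.113,.80),1.931,6),((.622,-.113,.544),2.53,6),((.5,-.1,.49),3.1416,5)])
E
```

```text
[ 0.494  0.284 -0.636  0.749  0.411  0.055 -0.207] [ 0.73629967 -0.11557692  1.25683236] [ 1.04270415 -0.00293286  1.57024786] [-0.13841578 -0.2664212  -1.89114332]
[0.0005, -0.0362, -0.0157, 3.8, 0.0, -0.0]
[0.0006, -0.0372, -0.0133, 3.8, 0.0, -0.0]
[0.0006, -0.038, -0.0108, 3.8, 0.0, -0.0]
[0.0006, -0.0386, -0.0082, 3.8, 0.0, -0.0]
[-0.0, -0.0481, -0.0137, 5.9, 0.0, 0.0]
[-0.0, -0.0493, -0.0087, 5.9, -0.0, -0.0]
[-0.0, -0.0499, -0.0035, 5.9, -0.0, 0.0]
[-0.0, -0.05, 0.0017, 5.9, 0.0, -0.0]
[-0.0, -0.0495, 0.0068, 5.9, 0.0, 0.0]
[-0.0, -0.0486, 0.0119, 5.9, 0.0, -0.0]
[-0.0, -0.0474, -0.0049, 5.7, 0.0, -0.0]
[-0.0, -0.0477, -0.0002, 5.7, -0.0, 0.0]
[-0.0, -0.0475, 0.0046, 5.7, -0.0, -0.0]
[-0.0, -0.0468, 0.0093, 5.7, 0.0, -0.0]
[0.0, -0.0456, 0.0139, 5.7, -0.0, 0.0]
[-0.0, -0.044, 0.0184, 5.7, 0.0, 0.0]
[0.0026, -0.0262, -0.0052, 7.0, -0.0, 0.0]
[0.0026, -0.0266, -0.0019, 7.0, 0.0, 0.0]
[0.0026, -0.0267, 0.0013, 7.0, -0.0, -0.0]
[0.0026, -0.0263, 0.0046, 7.0, 0.0, -0.0]
[0.0026, -0.0255, 0.0077, 7.0, -0.0, 0.0]
```

Tipped to 120° and held. Returning.

>>> {"api": "send_rows", "payload": {
  "motion": [
    [0.0005, -0.0362, -0.0157, 3.8, 0, 0, 1],
    [0.0006, -0.0372, -0.0133, 3.8, 0, 0, 1],
    [0.0006, -0.038, -0.0108, 3.8, 0, 0, 1],
    [0.0006, -0.0386, -0.0082, 3.8, 0, 0, 1],
    [0, -0.0481, -0.0137, 5.9, 0, 0, 1],
    [0, -0.0493, -0.0087, 5.9, 0, 0, 1],
    [0, -0.0499, -0.0035, 5.9, 0, 0, 1],
    [0, -0.05, 0.0017, 5.9, 0, 0, 1],
    [0, -0.0495, 0.0068, 5.9, 0, 0, 1],
    [0, -0.0486, 0.0119, 5.9, 0, 0, 1],
    [0, -0.0474, -0.0049, 5.7, 0, 0, 1],
    [0, -0.0477, -0.0002, 5.7, 0, 0, 1],
    [0, -0.0475, 0.0046, 5.7, 0, 0, 1],
    [0, -0.0468, 0.0093, 5.7, 0, 0, 1],
    [0, -0.0456, 0.0139, 5.7, 0, 0, 1],
    [0, -0.044, 0.0184, 5.7, 0, 0, 1],
    [0, 0, 0, 0, 0, 0, 1],
    [0, 0, 0, 0, 0, 0, 1]
  ]
}}

```text
clock: 64.78
tool_pos: [0.6268, -0.1105, 0.5456]
ee_rot: [2.517, -0.003, 1.571]
ft_force: [0.1, -0.2, -2.6]
gripper_width: 0.0585
```

```bash
python3 - <<'E'
from h import *
s=st();print(s['joint_positions'].round(3),s['tool_pos'],s['ee_rot'],s['ft_force'])
plan([((.52,-.05,.45),3.1416,5),((.622,.077,.12),3.1416,8)])
E
```

```text
[ 0.92   0.256 -1.023  1.568  0.31   0.821 -0.158] [ 0.62675367 -0.11050238  0.54557837] [ 2.51696846 -0.00293513  1.57104063] [ 0.08181818 -0.22745833 -2.59598788]
[0.012, -0.0285, 0.0031, 7.2, -0.0, -0.0]
[0.0121, -0.0279, 0.0066, 7.2, -0.0, -0.0]
[0.0121, -0.0269, 0.01, 7.2, -0.0, -0.0]
[0.0121, -0.0254, 0.0133, 7.2, -0.0, -0.0]
[0.0121, -0.0236, 0.0163, 7.2, -0.0, -0.0]
[0.0159, 0.0128, 0.0412, -0.0, 0.0, -0.0]
[0.0159, 0.0128, 0.0412, -0.0, 0.0, -0.0]
[0.0159, 0.0128, 0.0412, -0.0, 0.0, -0.0]
[0.0159, 0.0128, 0.0412, -0.0, 0.0, -0.0]
[0.0159, 0.0128, 0.0412, -0.0, 0.0, -0.0]
[0.0159, 0.0128, 0.0412, -0.0, 0.0, -0.0]
[0.0159, 0.0128, 0.0412, -0.0, 0.0, -0.0]
[0.0159, 0.0128, 0.0412, -0.0, 0.0, -0.0]
```

>>> {"api": "send_rows", "payload": {
  "motion": [
    [0.012, -0.0285, 0.0031, 7.2, 0, 0, 1],
    [0.0121, -0.0279, 0.0066, 7.2, 0, 0, 1],
    [0.0121, -0.0269, 0.01, 7.2, 0, 0, 1],
    [0.0121, -0.0254, 0.0133, 7.2, 0, 0, 1],
    [0.0121, -0.0236, 0.0163, 7.2, 0, 0, 1],
    [0.0159, 0.0128, 0.0412, 0, 0, 0, 1],
    [0.0159, 0.0128, 0.0412, 0, 0, 0, 1],
    [0.0159, 0.0128, 0.0412, 0, 0, 0, 1],
    [0.0159, 0.0128, 0.0412, 0, 0, 0, 1],
    [0.0159, 0.0128, 0.0412, 0, 0, 0, 1],
    [0.0159, 0.0128, 0.0412, 0, 0, 0, 1],
    [0.0159, 0.0128, 0.0412, 0, 0, 0, 1],
    [0.0159, 0.0128, 0.0412, 0, 0, 0, 1],
    [0, 0, 0, 0, 0, 0, 1],
    [0, 0, 0, 0, 0, 0, 1]
  ]
}}

```text
clock: 66.65
tool_pos: [0.6199, 0.0782, 0.1204]
ee_rot: [-3.137, -0.004, 1.569]
ft_force: [0.2, -0.4, -2.5]
gripper_width: 0.0586
```

>>> {"api": "send_rows", "payload": {
  "motion": [
    [0, 0, 0.03, 0, 0, 0, 1],
    [0, 0, 0.03, 0, 0, 0, 1],
    [0, 0, 0.015, 0, 0, 0, 1],
    [0, 0, 0.008, 0, 0, 0, 1],
    [0, 0, 0.0035, 0, 0, 0, 1],
    [0, 0, 0, 0, 0, 0, 1],
    [0, 0, 0, 0, 0, 0, 1]
  ]
}}

```text
clock: 67.53
tool_pos: [0.6178, 0.0787, 0.0327]
ee_rot: [-3.134, -0.003, 1.571]
ft_force: [-0.8, -0.5, -2.7]
gripper_width: 0.0585
```

>>> {"api": "send_rows", "payload": {
  "motion": [
    [0, 0, 0.0015, 0, 0, 0, 1],
    [0, 0, 0, 0, 0, 0, 1],
    [0, 0, 0, 0, 0, 0, 1]
  ]
}}

```text
clock: 67.9
tool_pos: [0.6178, 0.0788, 0.0322]
ee_rot: [-3.135, -0.003, 1.571]
ft_force: [-3.0, -1.7, 6.0]
gripper_width: 0.0583
```

Contact. I release, go up and back away.

>>> {"api": "send_rows", "payload": {
  "motion": [
    [0, 0, 0, 0, 0, 0, 0.6],
    [0, 0, 0, 0, 0, 0, 0],
    [0, 0, 0, 0, 0, 0, 0],
    [0, 0, 0, 0, 0, 0, 0],
    [0, 0, 0, 0, 0, 0, 0],
    [0, 0, -0.02, 0, 0, 0, 0],
    [0, 0, -0.04, 0, 0, 0, 0],
    [0, 0, -0.05, 0, 0, 0, 0],
    [0, 0, -0.055, 0, 0, 0, 0],
    [0, 0, -0.05, 0, 0, 0, 0],
    [0, -0.05, 0, 0, 0, 0, 0],
    [0, -0.05, 0, 0, 0, 0, 0],
    [0, -0.05, 0, 0, 0, 0, 0],
    [0, -0.03, 0, 0, 0, 0, 0],
    [0, 0, 0, 0, 0, 0, 0],
    [0, 0, 0, 0, 0, 0, 0]
  ]
}}

```text
clock: 69.9
tool_pos: [0.4402, 0.0781, 0.2479]
ee_rot: [-3.136, -0.003, 1.571]
ft_force: [0.7, -0.4, 0.5]
gripper_width: 0.0851
```

```bash
python3 - <<'E'
from h import *
s=st();print(s['tool_pos'],s['qd'].round(3),s['clock'])
b=snap('scene','s9.png'); top('t9.png'); t=cv2.imread('pics/t9.png')
cv2.imwrite('pics/j9.png',np.hstack([cv2.resize(b[180:390,150:470],(460,302))[:,:,::-1],cv2.resize(t[150:330,130:490],(600,300))[:,:340] if 0 else cv2.resize(t[150:330,140:480],(340,302))]))
E
```

```text
[0.44017346 0.07808081 0.24790939] [-0.004  0.02   0.01  -0.014  0.001 -0.003 -0.001] 69.9
grey [418.9 179.5] 344 [408 170  24  21] [ 0.632 -0.263  0.084] intray [ 0.637 -0.268  0.06 ]
grey [389.4 184.3] 378 [378 172  24  25] [ 0.619 -0.173  0.084] intray [ 0.624 -0.176  0.06 ]
grey [358.9 189.5] 379 [348 178  23  24] [ 0.605 -0.079  0.084] intray [ 0.61  -0.081  0.06 ]
brass? [287.8 194.8] 859 [227 174  99  49] [0.595 0.137 0.08 ]
brass? [239.7 186.3] 322 [227 176  24  20] [0.625 0.284 0.08 ]
brass? [270.5 187.1] 364 [256 177  28  20] [0.62 0.19 0.08]
```

View pics/j9.png

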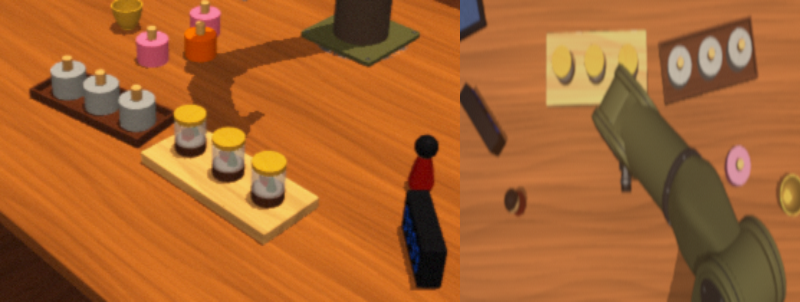

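Three tubes stand upright on the plinth at crop pixels (190,130), (228,155) and (268,180). Three caps stand rim down in the tray, and the doll, clock and bowl are where they were. Handing in.

```bash
python3 -c "
from plant import manip
print(manip.job_done())"
```

```text
the job is handed in; nothing more can be done
None
```

I handed the job in at about 70 s of the 210 s allowed; no verdict is reported. In the last pictures, all three caps stand rim down in the tray and all three tubes stand upright on the plinth. The gripper is open and clear, and the doll, bowl and clock look unmoved.

- **Tipping:** Each tube was tipped in order from left to right. The measured tool tilt was about 117°, 120° and 120°, against the required 110°. I took tube tilt from the tool, because the tubes were out of camera view at the top; the grip width did not change.
- **Final positions:** The caps measured within a few mm of their tray slots, about 0.01 m inside the limits at the nearest. Tubes 1 and 2 were confirmed on the plinth by colour mask, but tube 3 merged with the plinth in that mask, so I judged it by eye and by the contact force when it was set down.

**Disagreements on the way:**
- The real fingertips were about 27 mm behind the reported tool point, not 8 mm ahead as described. My first try at cap 1 closed on air above the knob, and I used the corrected offset from then on.
- Tube 3 was found knocked about 5 cm aside, so I measured it again before grasping it.

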